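# Lock the filter stage onto the grinder's dust pot and close the hood

### The job

Put the filter stage upright on top of the dust pot and turn it clockwise (seen from above), without forcing it, until its lugs drop into the pot's bayonet ring and it then drops fully home, flush on the rim. Then swing the hinged hood over and lower it gently, without letting it slam, right down onto its stop over the filter stage. Let go of everything, and leave the jar, wrench and spare wheel alone.

Things in the scene. Friction and masses are not known exactly. Their poses are not given: they have to be found in the camera images.
- stage_mid (a point): Filter stage: loose aluminium cylinder standing on the bench, 90 mm tall, 0.3 to 0.5 kg. Point: on its axis, half-way up (45 mm over its foot). z up, x along its one lever. Body 60 mm in diameter from 38 to 90 mm over the foot, dark grooves round its upper part, where it is gripped. Height of this point over the pot's rim: 23 mm with the lugs on top of the ring, 12 in the channel, 7 when home.
- stage: The same filter stage; origin at the centre of its foot, same axes. Its lowest 38 mm is a spigot 48.6 mm in diameter, foot chamfered to 40 mm, with three lugs at 60, 180 and 300 degrees from the lever, 10 mm wide, reaching 31 mm from the axis, 22 to 27 mm over the foot. The shoulder above the spigot sits flush on the pot's rim when home.
- stage_lever (a point): Lever of the filter stage: a bar 10 mm wide and 10 mm thick, sticking out level from the body to 76 mm from the axis, 40 to 50 mm over the foot. Point: middle of the bar, 60 mm from the axis, 45 mm over the foot. Axes as stage_mid (x outwards). It can be pushed round; only friction under the stage's weight resists (1 to 3 N) until the end stop.
- pot_rim (a point): Centre of the mouth of the dust pot at rim height. Green pot fixed to the bench, 80 mm in diameter, 75 mm tall. z up, y towards the hood's hinge post, x square to that. In the mouth, level with the rim, is a steel bayonet ring, bore 51 mm, with three gaps 16 mm wide, 120 degrees apart. The ring is clamped at an unknown clocking, new each time.
- pot: The same pot; origin at the centre of its underside, axes as pot_rim. Seen from above, the lugs fall through the gaps when the lever points 53 to 7 degrees clockwise of the pot's x axis (or 120 degrees on), then drop 11 mm by the stage's weight; 78 degrees further clockwise they meet an end stop over pockets and drop 5 mm more: home and locked. Base plate 6 mm thick.
- hood_hinge (a point): Middle of the hood's hinge axis, which lies along the pot's x, 99 mm from the pot's axis on its y side, 56 mm over the rim, on a post 50 mm wide that stands 101 to 113 mm from the pot's axis (the lever clears it). Axes as hood_tip.
- hood_tip (a point): Free end of the steel hood: middle of the end edge of its tab (36 mm wide), 138 mm from the hinge. Plate 6 mm thick, 90 mm wide up to 5 mm short of the tip, with a round stub 48 mm in diameter, 22 mm high on its upper (outer) face, 85 mm from the hinge. x along the hinge (as the pot's x), y from tip to hinge, z out of the upper face.
- hood (a joint): Hood angle, rad: 0 closed, level on its stop just over the home filter stage; grows as it opens, 1.57 upright, 1.75 to 2.05 at the start, leaning outwards, away from the pot. A stiff friction hinge holds it where it is left; it takes about 2 to 5 N at the tip to move.
- jar: Glass jar with a plastic cap, 64 mm in diameter, 90 mm tall, loose; origin at the centre of its underside. Leave alone.
- wrench: Steel wrench, loose, lying flat. Leave alone.
- wheel: Spare grey grinding wheel, 100 mm in diameter, 20 mm thick, loose, lying flat; origin at the centre of its underside. Leave alone.
Not all that is in view belongs to the job. Leave any blue or green look-alike of the stage alone.

How it is judged:
By the outcome, as a careful person would: the job done as asked, in the order asked, and still so for the second after the job is handed in, with the robot touching nothing.
It also fails if it takes over 72 s, if anything falls off the work surface, if the arm or the gripper's body presses on something with over 40 N, if the wrist force passes 120 N, or if a joint passes its speed limit or range.

### The arm

A 6-joint arm with a two-finger parallel gripper is mounted at the origin on the work surface. World frame = base frame: x ahead of the robot, y to its left, z up, the work surface at z = 0. Lengths are in m, angles in degrees, forces in N, time in s.
With the tool pointing down it reaches from about 0.35 to 0.875 m from the base axis. Payload 4.2 kg.
Tool frame: the origin (TCP) lies at the very end of the fingers, on their centre line; the grasp point (between the pads) lies 19 mm behind it; z points along the fingers, y is the line along which they close (so a half turn about z gives the same grasp; the last joint's range is limited). The gripper opens to 87 mm and grips with 3 to 60 N. Pads are 19 mm wide; open, the fingers measure 117 mm over their backs; the gripper's body (75 mm by 190 mm) begins 51 mm behind the grasp point.
Start: joints at [90.562, 22.042, 0.453, 0, -68.411, -14.817], TCP at [0.154, 0.606, 0.223] pointing down, gripper open.
Joint ranges: [-179.83, 179.83], [-69.29, 118.12], [-61.27, 80.66], [-181.25, 117.63], [-171.15, -9.14], [-177.46, 177.46]. Speed limits (degrees/s): [159.86, 159.86, 180, 180, 180, 180].

### API

Orientations are given as [roll, pitch, yaw] about the fixed x, y, z axes, in that order (R = Rz(yaw) Ry(pitch) Rx(roll)).
In Python, from rig import bot gives the robot as it stands.
- The arm moves only by the tool drive_tool, never from a script. Its argument "increments" is a list of rows, each an object of numbers: "dx", "dy", "dz": the shift along the world's x, y, z scaled (see below); "roll": the turn about the world's z scaled (see below). A call has 1 to 12 rows; each row is the pose to reach, as a shift and turn from the pose commanded when the call began; what a row does not reach only later rows make up. The controller multiplies each number of a shift by 80 mm and each number of a turn by pi/2 rad. A row lasts 1/12 s, in which the tool goes at most 41.7 mm and 7.16 degrees, less where a joint would pass 70% of its speed; a pose out of reach is approached as far as the arm can. A call with a number of a shift or a turn outside -1 to 1 is refused whole. A call with a gripper value outside its range is refused whole. "claw" is the closure, from 0 (fully open) to 1 (shut), set as the call begins (left out, the last holds). The fingers move at their own pace and stop on an object; "force" is the grip in N (left out, the last holds). Time passes only in rows, so rows that repeat a pose let the fingers close. It gives the time, the measured TCP pose, the force, the opening and the grip force at its end, in the units of the state.
- bot.sense(): the state, without advancing time (a new reading comes with each control period).
- bot.grab_frame(name): name is "scene" or "top"; returns a dict with "img" (400x640x3 uint8, blue, green, red), "fx", "fy", "cx", "cy" (pixels), "pose" (4x4, takes a point from camera to world coordinates). Camera axes: x right, y down, z forward; pixel columns grow to the right and rows downward; lengths in m; the calibration is good to about 2 mm. A picture is of the moment at which its call begins. There is no depth.
- bot.close_job(): hands the job in; it is judged then, once.
Trained networks look in the newest picture that a camera, given by its name, has taken for a name from the list of things; names that differ only in an ending like _2 or _b are one class to them, and where a whole thing is asked for, a point or a joint stands for the part that bears it (a point fixed in the world has none). Each returns a list of dicts, best first, with "score" (0 to 1); they miss things now and then, are a little off and sometimes report something else, mostly with a low value. They report only what shows in the picture. A call takes as long as a camera call. They do not tell look-alikes from the thing itself.
- bot.regions_of(camera, target): "mask" (400x640 bool, what is visible of it) and "uv" ([column, row] in pixels, amid what is visible of it).
The state is a dict: "time": time; "qpos": joint angles; "qd": joint speeds; "effort": joint torques, N m; "eef_pos": TCP position; "tool_rot": TCP orientation; "wrist_force": force on the tool from outside, world axes, zero at the start; "moment": the same for the moment, N m; "gripper_width": finger opening in m; "finger_force": force on a finger pad.
Only numpy, scipy, OpenCV 4.12 (cv2) and the standard library are available. Lean on these libraries where they do the work, as an engineer would, in place of code of your own. Each camera call takes 0.05 s, during which the arm holds its last target. There are 200 camera calls.

## Working session

There is one attempt and no reset: what is moved stays moved. The work goes in short steps, Python scripts to look and compute and a tool call to move; the robot and the scene stay as the last step left them, time stands still between calls to the robot, and variables do not carry over. Pictures are saved under pics/ and viewed, at most 10 in all, crops included, and the job is handed in when it is done.

Besides the shell and the picture viewer there is one more tool, called as a command line: name --argument value ..., lists and objects as JSON in quotes. drive_tool: Moves the arm, as the interface text tells. Shifts and turns lie within -1 to 1; 1 stands for 80 mm of shift or pi/2 rad of turn. Its arguments: {"type":"object","properties":{"increments":{"type":"array"},"claw":{"type":"number"},"force":{"type":"number"}},"required":["increments"]}

```bash
mkdir -p pics; cat > h.py <<'E'
import numpy as np, cv2
from rig import bot
def ray(f,u,v):
    P=np.array(f["pose"]); d=P[:3,:3]@np.array([(u-f["cx"])/f["fx"],(v-f["cy"])/f["fy"],1]); return P[:3,3],d
def atz(f,u,v,z):
    o,d=ray(f,u,v); return o+d*(z-o[2])/d[2]
def proj(f,p):
    P=np.array(f["pose"]); c=P[:3,:3].T@(np.array(p)-P[:3,3]); return np.array([f["fx"]*c[0]/c[2]+f["cx"],f["fy"]*c[1]/c[2]+f["cy"]])
def tri(f1,uv1,f2,uv2):
    o1,d1=ray(f1,*uv1);o2,d2=ray(f2,*uv2)
    d1=d1/np.linalg.norm(d1);d2=d2/np.linalg.norm(d2)
    s=np.linalg.lstsq(np.c_[d1,-d2],o2-o1,rcond=None)[0]
    a=o1+s[0]*d1;b=o2+s[1]*d2
    return (a+b)/2,np.linalg.norm(a-b)
E
python3 - <<'E'
from h import *
F={}
for c in("scene","top"):
    f=bot.grab_frame(c);F[c]=f;cv2.imwrite(f"pics/{c}0.png",f["img"])
    print(c,np.round(f["pose"],3).tolist(),f["fx"],f["cx"],f["cy"])
    for n in("stage","stage_mid","stage_lever","pot","pot_rim","hood","hood_tip","hood_hinge","jar","wheel","wrench"):
        try:
            print(n,[(round(r["score"],2),np.round(r["uv"]).tolist(),int(r["mask"].sum())) for r in bot.regions_of(c,n)[:3]])
        except Exception as e: print(n,e)
print(bot.sense())
E
```

```text
scene [[-0.332, 0.566, -0.755, 1.286], [0.943, 0.199, -0.266, 0.232], [-0.001, -0.8, -0.6, 0.728], [0.0, 0.0, 0.0, 1.0]] 366.78356067814383 327.1137361942023 198.6333368526105
stage [(0.84, [288.0, 179.0], 520), (0.82, [256.0, 203.0], 622), (0.75, [217.0, 196.0], 559)]
stage_mid [(0.86, [292.0, 176.0], 530), (0.66, [230.0, 234.0], 726), (0.62, [216.0, 195.0], 642)]
stage_lever [(0.96, [215.0, 194.0], 639), (0.92, [289.0, 177.0], 480), (0.91, [226.0, 234.0], 713)]
pot [(0.89, [377.0, 235.0], 2641)]
pot_rim [(0.91, [381.0, 235.0], 2542), (0.31, [257.0, 202.0], 582)]
hood [(0.85, [413.0, 199.0], 497)]
hood_tip [(0.79, [413.0, 196.0], 552)]
hood_hinge [(0.8, [413.0, 194.0], 554)]
jar [(0.56, [248.0, 180.0], 492)]
wheel [(0.9, [290.0, 270.0], 1007)]
wrench [(0.77, [455.0, 242.0], 316)]
top [[-0.002, -0.994, 0.11, 0.395], [-1.0, 0.002, 0.007, -0.039], [-0.007, -0.11, -0.994, 1.447], [0.0, 0.0, 0.0, 1.0]] 484.48376671697 320.27376993138193 195.78876210017276
stage [(0.91, [390.0, 265.0], 487), (0.9, [405.0, 150.0], 445), (0.88, [399.0, 199.0], 489)]
stage_mid [(0.95, [452.0, 198.0], 471), (
[... 480 characters left out ...]
(0.8, [207.0, 240.0], 329)]
{'time': 1.2, 'qpos': array([ 9.05622176e+01,  2.20417070e+01,  4.52285045e-01,  9.67523391e-04,
       -6.84120454e+01, -1.48150363e+01]), 'qd': array([ 0.11135905, -0.0023796 ,  0.07665239,  0.04447914, -0.08148774,
        0.11569355]), 'effort': array([-1.12942293e-03, -3.90481389e+01,  1.87618160e+01,  4.22411218e+00,
        1.53464667e-02, -3.23006202e-05]), 'eef_pos': array([0.15386849, 0.60573698, 0.22254996]), 'tool_rot': array([ 1.79998811e+02, -1.24495319e-03, -1.42524627e+01]), 'wrist_force': array([0.62691475, 0.99630307, 0.20270305]), 'moment': array([ 0.01479796, -0.0082252 , -0.01843012]), 'finger_force': 0.0, 'gripper_width': 0.08704816034851054}
```

View pics/scene0.png

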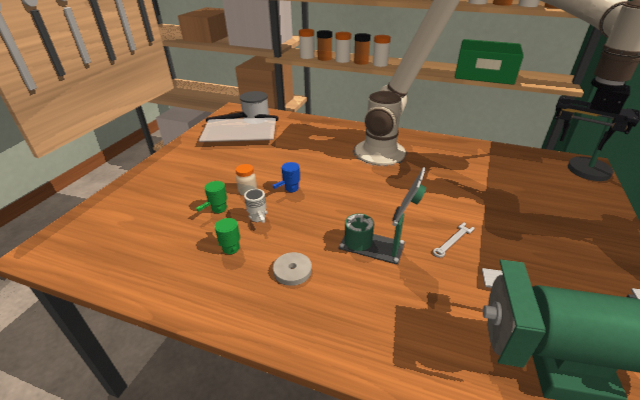

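View pics/top0.png

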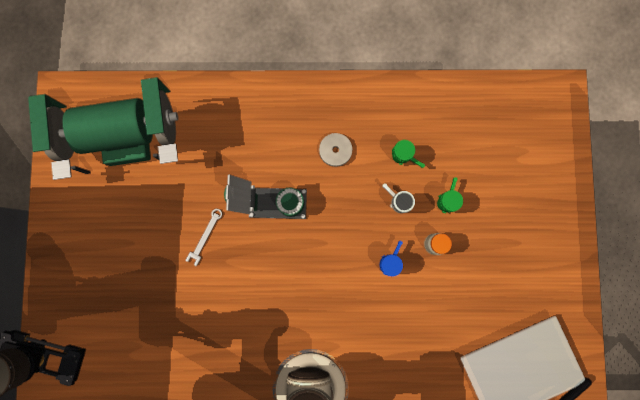

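The scene view shows candidates for the stage: blue (290,177), green (216,196), green (228,235) and an aluminium/grey cylinder with dark grooves at (256,204). In the top view that last one is at (403,201) with its lever towards (385,186). Only it is bare aluminium, so it fits the description; I'll confirm it in a crop. The pot is at top (290,201), the hood leans outward at (239,195), and the grinding wheel is at (336,149).

```bash
python3 - <<'E'
from h import *
T=cv2.imread("pics/top0.png");S=cv2.imread("pics/scene0.png")
r=lambda im,x,y,w,h:cv2.resize(im[y:y+h,x:x+w],(400,300),interpolation=cv2.INTER_CUBIC)
a=np.hstack([r(T,365,172,72,54),r(T,220,165,100,75)]);b=np.hstack([r(S,220,177,72,54),r(S,335,165,120,90)])
cv2.imwrite("pics/crop1.png",np.vstack([a,b]))
E
```

```text
(no output)
```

View pics/crop1.png

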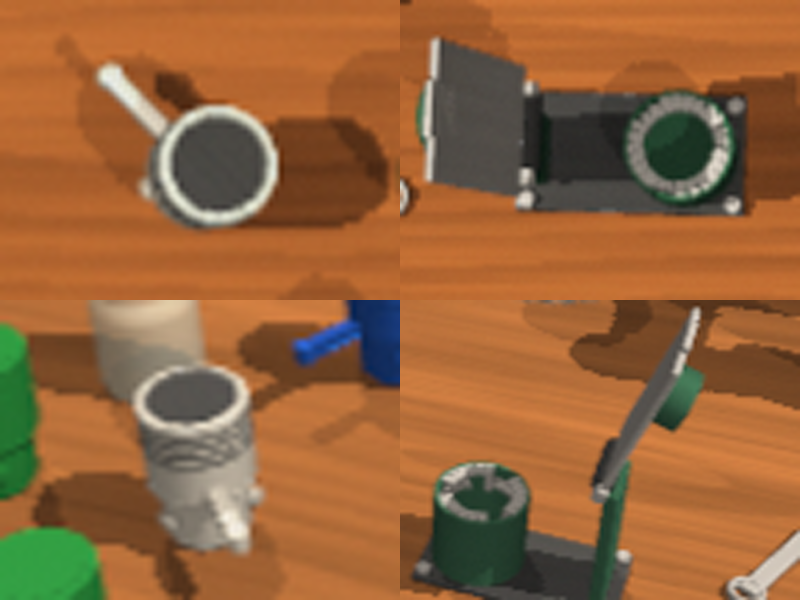

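The crop confirms it: the bare aluminium cylinder with grooves, a light lever and lugs is the stage. Its top centre is at top (404.2,201.7) and scene (254.4,194.5), with the lever end at top (384,185.5).

```bash
python3 - <<'E'
from h import *
S=bot.grab_frame("scene");T=bot.grab_frame("top")
t=lambda x,y,ox,oy,s:(ox+x/s,oy+y/s)
ts=lambda x,y:t(x,y,365,172,400/72); tp=lambda x,y:t(x-400,y,220,165,4)
ss=lambda x,y:t(x,y-300,220,177,400/72); sp=lambda x,y:t(x-400,y-300,335,165,400/120)
r=lambda a:np.round(a,4)
print("stage tri",tri(T,ts(218,165),S,ss(191,397)), "T z.09",r(atz(T,*ts(218,165),.09)),"S",r(atz(S,*ss(191,397),.09)))
c=atz(T,*ts(218,165),.09); 
for z in(.045,.05):
    l=atz(T,*ts(107,75),z); print("lever",r(l),np.degrees(np.arctan2(l[1]-c[1],l[0]-c[0])),np.hypot(*(l-c)[:2]))
print("pot tri",tri(T,tp(681,146),S,sp(481,492)))
for z in(.075,.081): print(z,r(atz(T,*tp(681,146),z)),r(atz(S,*sp(481,492),z)))
for n,p in dict(b1=(736,105),b2=(733,205),b3=(525,200)).items(): print(n,r(atz(T,*tp(*p),.008)))
print("hinge ends",[r(atz(T,*tp(*p),.137)) for p in((530,88),(525,178))])
print("hood corners",[r(atz(T,*tp(*p),.26)) for p in((437,38),(428,181))],[r(atz(T,*tp(*p),.137)) for p in((525,68),(520,195))])
print("hinge tri",tri(T,tp(525,178),S,sp(601,493)))
# pot outlines via mask
for f,n in((T,"top"),(S,"scene")):
    m=bot.regions_of(n,"hood")[0]["mask"]; print(n,cv2.minAreaRect(np.argwhere(m)[:,::-1].astype(np.float32)))
E
```

```text
stage tri (array([ 0.52836716, -0.26601015,  0.08466207]), np.float64(0.001574037221354612)) T z.09 [ 0.5282 -0.2658  0.09  ] S [ 0.5345 -0.2611  0.09  ]
lever [ 0.5802 -0.2162  0.045 ] 43.68920445129999 0.07192636498190567
lever [ 0.5795 -0.2155  0.05  ] 44.417447179020435 0.07188997999219124
pot tri (array([0.5311963 , 0.05755534, 0.06880356]), np.float64(0.002894196443633761))
0.075 [0.5309 0.0557 0.075 ] [0.5379 0.0606 0.075 ]
0.081 [0.5304 0.0553 0.081 ] [0.5447 0.0621 0.081 ]
b1 [0.5683 0.0194 0.008 ]
b2 [0.4934 0.0214 0.008 ]
b3 [0.4975 0.1763 0.008 ]
hinge ends [array([0.5648, 0.1547, 0.137 ]), array([0.5032, 0.1572, 0.137 ])]
hood corners [array([0.5802, 0.1947, 0.26  ]), array([0.4913, 0.1985, 0.26  ])] [array([0.5785, 0.1583, 0.137 ]), array([0.4916, 0.1605, 0.137 ])]
hinge tri (array([0.50918759, 0.15986927, 0.07905169]), np.float64(0.012227138275512547))
top ((239.67567443847656, 193.94595336914062), (31.564605712890625, 34.85258483886719), 9.462321281433105)
scene ((412.9999694824219, 196.99998474121094), (16.086305618286133, 59.35292053222656), 33.690067291259766)
```

drive_tool --increments '[{"dx":0.42,"dy":-0.99,"roll":-0.03},{"dx":0.42,"dy":-0.99,"roll":-0.03},{"dx":0.42,"dy":-0.99,"roll":-0.03}]' --claw 0

```text
validation failed for argument at $.in...
```

drive_tool --increments '[{"dx":0.42,"dy":-0.99,"roll":-0.03},{"dx":0.42,"dy":-0.99,"roll":-0.03},{"dx":0.42,"dy":-0.99,"roll":-0.03}]'

```text
validation failed for argument at $.in...
```

drive_tool --increments '[{"dx":0.42,"dy":-0.99,"dz":0,"roll":-0.03},{"dx":0.42,"dy":-0.99,"dz":0,"roll":-0.03},{"dx":0.42,"dy":-0.99,"dz":0,"roll":-0.03}]' --claw 0

```text
time: 1.65
eef_pos: [0.1886, 0.5206, 0.2222]
tool_rot: [179.7, -0.0, -17.1]
wrist_force: [-0.9, -0.0, -0.1]
gripper_width: 0.0873
finger_force: 0.0
```

drive_tool --increments '[{"dx":0.42,"dy":-0.99,"dz":0,"roll":-0.03},{"dx":0.42,"dy":-0.99,"dz":0,"roll":-0.03},{"dx":0.42,"dy":-0.99,"dz":0,"roll":-0.03}]'

```text
time: 1.9
eef_pos: [0.2219, 0.4416, 0.2226]
tool_rot: [179.8, 0.0, -19.8]
wrist_force: [-0.9, -0.2, 0.2]
gripper_width: 0.0869
finger_force: 0.0
```

drive_tool --increments '[{"dx":0.43,"dy":-0.98,"dz":0,"roll":-0.03},{"dx":0.43,"dy":-0.98,"dz":0,"roll":-0.03},{"dx":0.43,"dy":-0.98,"dz":0,"roll":-0.03}]'

```text
time: 2.15
eef_pos: [0.2561, 0.3636, 0.2226]
tool_rot: [179.9, 0.0, -22.6]
wrist_force: [-0.7, 0.2, -0.9]
gripper_width: 0.0869
finger_force: 0.0
```

drive_tool --increments '[{"dx":0.43,"dy":-0.98,"dz":0,"roll":-0.03},{"dx":0.43,"dy":-0.98,"dz":0,"roll":-0.03},{"dx":0.43,"dy":-0.98,"dz":0,"roll":-0.03}]'

```text
time: 2.4
eef_pos: [0.2903, 0.2856, 0.2226]
tool_rot: [179.9, 0.0, -25.3]
wrist_force: [0.5, 0.1, -0.0]
gripper_width: 0.087
finger_force: 0.0
```

drive_tool --increments '[{"dx":0.43,"dy":-0.98,"dz":0,"roll":-0.03},{"dx":0.43,"dy":-0.98,"dz":0,"roll":-0.03},{"dx":0.43,"dy":-0.98,"dz":0,"roll":-0.03}]'

```text
time: 2.65
eef_pos: [0.3248, 0.2077, 0.2226]
tool_rot: [179.9, 0.0, -28.1]
wrist_force: [0.6, 0.2, -0.2]
gripper_width: 0.0871
finger_force: 0.0
```

drive_tool --increments '[{"dx":0.43,"dy":-0.98,"dz":0,"roll":-0.03},{"dx":0.43,"dy":-0.98,"dz":0,"roll":-0.03},{"dx":0.43,"dy":-0.98,"dz":0,"roll":-0.03}]'

```text
time: 2.9
eef_pos: [0.3596, 0.1296, 0.2227]
tool_rot: [180.0, -0.0, -30.8]
wrist_force: [-0.0, 0.1, -0.1]
gripper_width: 0.0873
finger_force: 0.0
```

drive_tool --increments '[{"dx":0.43,"dy":-0.98,"dz":0,"roll":-0.04},{"dx":0.43,"dy":-0.98,"dz":0,"roll":-0.04},{"dx":0.43,"dy":-0.98,"dz":0,"roll":-0.04}]'

```text
time: 3.15
eef_pos: [0.3945, 0.0513, 0.2227]
tool_rot: [180.0, -0.0, -34.5]
wrist_force: [-1.0, 0.2, -0.4]
gripper_width: 0.0872
finger_force: 0.0
```

drive_tool --increments '[{"dx":0.43,"dy":-0.98,"dz":0,"roll":-0.04},{"dx":0.43,"dy":-0.98,"dz":0,"roll":-0.04},{"dx":0.43,"dy":-0.98,"dz":0,"roll":-0.04}]'

```text
time: 3.4
eef_pos: [0.4294, -0.0269, 0.2227]
tool_rot: [180.0, -0.1, -38.0]
wrist_force: [0.2, 0.7, 0.2]
gripper_width: 0.0869
finger_force: 0.0
```

drive_tool --increments '[{"dx":0.43,"dy":-0.98,"dz":0,"roll":-0.04},{"dx":0.43,"dy":-0.98,"dz":0,"roll":-0.04},{"dx":0.43,"dy":-0.98,"dz":0,"roll":-0.04}]'

```text
time: 3.65
eef_pos: [0.4642, -0.1052, 0.2225]
tool_rot: [180.0, -0.1, -41.5]
wrist_force: [0.6, 0.0, -0.2]
gripper_width: 0.0869
finger_force: 0.0
```

drive_tool --increments '[{"dx":0.43,"dy":-0.98,"dz":0,"roll":-0.04},{"dx":0.43,"dy":-0.98,"dz":0,"roll":-0.04},{"dx":0.43,"dy":-0.98,"dz":0,"roll":-0.04}]'

```text
time: 3.9
eef_pos: [0.4988, -0.1835, 0.2221]
tool_rot: [180.0, -0.1, -45.1]
wrist_force: [0.5, -0.3, 0.1]
gripper_width: 0.0875
finger_force: 0.0
```

drive_tool --increments '[{"dx":0.41,"dy":-0.98,"dz":0,"roll":-0.04},{"dx":0.41,"dy":-0.98,"dz":0,"roll":-0.04},{"dx":0.41,"dy":-0.98,"dz":0,"roll":-0.04}]'

```text
time: 4.15
eef_pos: [0.5315, -0.2621, 0.2215]
tool_rot: [179.9, -0.1, -48.6]
wrist_force: [2.6, 0.6, 0.5]
gripper_width: 0.0871
finger_force: 0.0
```

drive_tool --increments '[{"dx":-0.02,"dy":-0.02,"dz":-1,"roll":0},{"dx":-0.02,"dy":-0.02,"dz":-1,"roll":0},{"dx":-0.02,"dy":-0.02,"dz":-1,"roll":0},{"dx":-0.02,"dy":-0.02,"dz":-1,"roll":0}]'

```text
time: 4.48
eef_pos: [0.5267, -0.2591, 0.1412]
tool_rot: [179.8, 0.2, -48.4]
wrist_force: [0.3, -0.9, 0.6]
gripper_width: 0.0871
finger_force: 0.0
```

```bash
python3 - <<'E'
from h import *
S=bot.grab_frame("scene");T=bot.grab_frame("top")
r=lambda im,x,y,w,h:cv2.resize(im[y:y+h,x:x+w],(400,300),interpolation=cv2.INTER_CUBIC)
cv2.imwrite("pics/g1.png",np.hstack([r(T["img"],355,165,96,72),r(S["img"],205,155,96,72)]))
s=bot.sense();print(s["eef_pos"],proj(T,s["eef_pos"]),proj(S,s["eef_pos"]))
E
```

```text
[ 0.52944309 -0.25989608  0.14504344] [405.396234   199.23663251] [253.29558946 178.0606243 ]
```

View pics/g1.png

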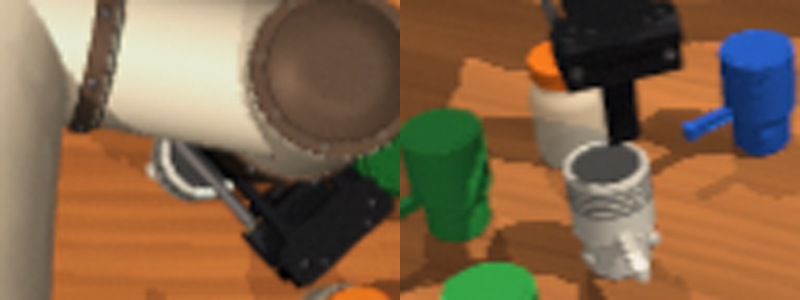

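The crop shows the gripper above the stage, with one finger visible at scene (258,188) next to the stage rim at (254,194). I'll check this against the expected finger projections.

```bash
python3 - <<'E'
from h import *
S=bot.grab_frame("scene")
s=bot.sense();p=s["eef_pos"];a=np.radians(s["tool_rot"][2]-90);d=np.array([np.cos(a),np.sin(a),0])
print(p,s["tool_rot"],s["qd"].round(1),s["qpos"])
for k in(-.051,.051): q=proj(S,p+k*d);print(k,q,(q-[205,155])*4.167+[400,0])
E
```

```text
[ 0.52963332 -0.25993377  0.14557396] [-179.8555544    -0.2795345   -48.37192554] [-0.1 -0.6 -0.1 -0.4  0.2  0.1] [-10.39430524  22.21809253 -11.0998627    0.069839   -56.37283588
  51.98421308]
-0.051 [257.45589316 187.40925926] [618.58370678 135.04938335]
0.051 [249.29600048 169.12534912] [584.58143399  58.86032977]
```

drive_tool --increments '[{"dx":0,"dy":-0.05,"dz":-0.3,"roll":0},{"dx":0,"dy":-0.05,"dz":-0.6,"roll":0},{"dx":0,"dy":-0.05,"dz":-0.8,"roll":0},{"dx":0,"dy":-0.05,"dz":-1,"roll":0},{"dx":0,"dy":-0.05,"dz":-1,"roll":0},{"dx":0,"dy":-0.05,"dz":-1,"roll":0}]'

```text
time: 5.13
eef_pos: [0.5287, -0.264, 0.0642]
tool_rot: [-179.9, -0.1, -48.4]
wrist_force: [-0.5, 0.6, 0.3]
gripper_width: 0.0872
finger_force: 0.0
```

drive_tool --increments '[{"dx":0,"dy":0,"dz":-0.05,"roll":0},{"dx":0,"dy":0,"dz":-0.05,"roll":0},{"dx":0,"dy":0,"dz":-0.05,"roll":0},{"dx":0,"dy":0,"dz":-0.05,"roll":0},{"dx":0,"dy":0,"dz":-0.05,"roll":0},{"dx":0,"dy":0,"dz":-0.05,"roll":0},{"dx":0,"dy":0,"dz":-0.05,"roll":0},{"dx":0,"dy":0,"dz":-0.05,"roll":0}]' --claw 1 --force 20

```text
time: 5.8
eef_pos: [0.5285, -0.2639, 0.0593]
tool_rot: [-179.9, -0.1, -48.4]
wrist_force: [1.1, 2.3, 3.1]
gripper_width: 0.058
finger_force: 20.0
```

drive_tool --increments '[{"dx":0,"dy":0,"dz":0.3,"roll":0},{"dx":0,"dy":0,"dz":0.7,"roll":0},{"dx":0,"dy":0,"dz":1,"roll":0},{"dx":0,"dy":0,"dz":1,"roll":0}]'

```text
time: 6.13
eef_pos: [0.5297, -0.2649, 0.1429]
tool_rot: [-179.8, -0.4, -48.4]
wrist_force: [1.4, -0.2, -4.3]
gripper_width: 0.0585
finger_force: 20.0
```

drive_tool --increments '[{"dx":0,"dy":0.3,"dz":0.5,"roll":-0.04},{"dx":0,"dy":0.7,"dz":0.5,"roll":-0.08},{"dx":0,"dy":1,"dz":0.5,"roll":-0.11},{"dx":0,"dy":1,"dz":0.5,"roll":-0.11}]'

```text
time: 6.47
eef_pos: [0.5256, -0.1802, 0.1767]
tool_rot: [179.9, 0.3, -58.3]
wrist_force: [-1.3, -0.5, -5.1]
gripper_width: 0.0585
finger_force: 20.0
```

drive_tool --increments '[{"dx":0.01,"dy":0.4,"dz":0,"roll":-0.04},{"dx":0.01,"dy":0.8,"dz":0,"roll":-0.08},{"dx":0.01,"dy":1,"dz":0,"roll":-0.11},{"dx":0.01,"dy":1,"dz":0,"roll":-0.11}]'

```text
time: 6.8
eef_pos: [0.5264, -0.1014, 0.1761]
tool_rot: [179.8, 0.2, -68.2]
wrist_force: [0.1, 0.3, -3.8]
gripper_width: 0.0585
finger_force: 20.0
```

drive_tool --increments '[{"dx":0.01,"dy":0.4,"dz":0,"roll":-0.04},{"dx":0.01,"dy":0.8,"dz":0,"roll":-0.08},{"dx":0.01,"dy":1,"dz":0,"roll":-0.11},{"dx":0.01,"dy":1,"dz":0,"roll":-0.11}]'

```text
time: 7.13
eef_pos: [0.528, -0.0221, 0.1766]
tool_rot: [179.8, 0.1, -78.1]
wrist_force: [-0.5, -1.0, -4.2]
gripper_width: 0.0586
finger_force: 20.0
```

drive_tool --increments '[{"dx":0.01,"dy":0.4,"dz":0,"roll":-0.04},{"dx":0.01,"dy":0.8,"dz":0,"roll":-0.08},{"dx":0.01,"dy":1,"dz":0,"roll":-0.11},{"dx":0.01,"dy":1,"dz":0,"roll":-0.11},{"dx":0.01,"dy":1,"dz":0,"roll":-0.11}]'

```text
time: 7.55
eef_pos: [0.5291, 0.0555, 0.1771]
tool_rot: [179.8, -0.1, -87.9]
wrist_force: [-0.4, -0.8, -4.8]
gripper_width: 0.0585
finger_force: 20.0
```

```bash
python3 - <<'E'
from h import *
S=bot.grab_frame("scene");T=bot.grab_frame("top")
r=lambda im,x,y,w,h:cv2.resize(im[y:y+h,x:x+w],(w*6,h*6),interpolation=cv2.INTER_CUBIC)
cv2.imwrite("pics/g2.png",np.vstack([r(S["img"],325,160,100,95)]))
s=bot.sense();p=s["eef_pos"];print(p,s["tool_rot"],s["wrist_force"])
f=p-[0,0,.0593]
print("foot px",proj(S,f),"pot rim .075",proj(S,[.531,.056,.075]))
E
```

```text
[0.52919605 0.05471636 0.17749619] [ 1.79854457e+02 -5.45079189e-02 -8.80649857e+01] [-0.26731633  0.53899273 -4.52326646]
foot px [358.88592741 207.88872781] pot rim .075 [358.36013252 220.70789071]
```

View pics/g2.png

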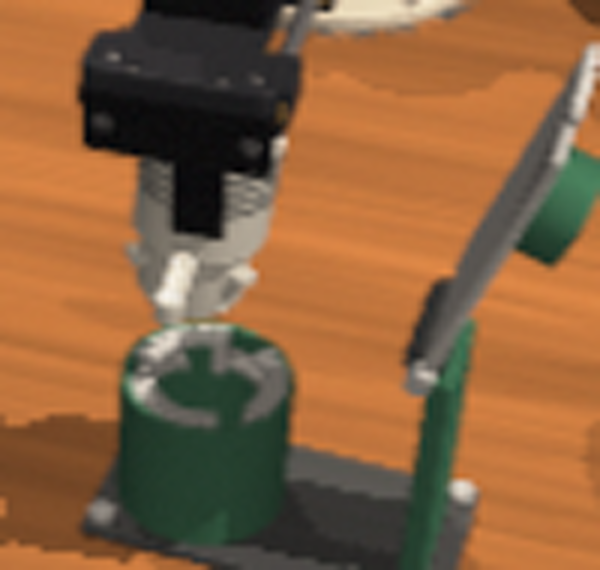

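The view shows the stage hanging upright over the pot, with the lever tip at crop (172,310) and the ring ellipse centred at about (208,373). The two are roughly aligned. Now a numeric check of the silhouettes.

```bash
python3 - <<'E'
from h import *
S=bot.grab_frame("scene");p=bot.sense()["eef_pos"]
C=np.array(S["pose"])[:3,3]
cr=lambda q:((q-[325,160])*6).round(1)
def edges(c,z,r):
    v=C[:2]-c[:2];a=np.arctan2(v[1],v[0]);b=np.arccos(r/np.hypot(*v))
    return [cr(proj(S,[c[0]+r*np.cos(a+s*b),c[1]+r*np.sin(a+s*b),z])) for s in(-1,1)]
zf=p[2]-.0593
print("body z+80",edges(p,zf+.080,.03)," z+45",edges(p,zf+.045,.03))
pc=np.array([.531,.056])
for rim in(.075,.081): print("pot edges",edges(pc,rim-.03,.04),"near/far rim",[cr(proj(S,[pc[0]+s*.04*.943,pc[1]+s*.04*.333,rim])) for s in(1,-1)], "rim lr",edges(pc,rim,.04))
for a in(-5,0,5,10,15): t=np.radians(a);print(a,cr(proj(S,[p[0]+.076*np.cos(t),p[1]+.076*np.sin(t),zf+.045])))
E
```

```text
body z+80 [array([142.1, 136.5]), array([283.5, 145.1])]  z+45 [array([139.3, 202.9]), array([277.7, 211.7])]
pot edges [array([111.1, 410.1]), array([283. , 422.6])] near/far rim [array([206.4, 422.7]), array([194.3, 309.4])] rim lr [array([112.8, 361. ]), array([287.8, 373.4])]
pot edges [array([111.4, 400.4]), array([283.9, 412.9])] near/far rim [array([207.1, 412.5]), array([194.9, 299.5])] rim lr [array([113.2, 351. ]), array([288.7, 363.3])]
-5 [143.8 305.5]
0 [159.1 309.3]
5 [174.9 312.3]
10 [191.  314.4]
15 [207.3 315.6]
```

```bash
python3 - <<'E'
from h import *
T=bot.grab_frame("top");S=bot.grab_frame("scene");p=bot.sense()["eef_pos"]
t0=cv2.imread("pics/top0.png");s0=cv2.imread("pics/scene0.png");s1=S["img"]
hsv=cv2.cvtColor(s0,cv2.COLOR_BGR2HSV)
for r in (236,240,244):
    print("scene pot row",r,[tuple(s0[r,c]) for c in (343,344,345,346,347)],[tuple(s0[r,c]) for c in(371,372,373,374,375)])
print("scene1 body: cols at rows 188,192,196")
for r in(188,192,196): print(r,s1[r,343:352,1].tolist(),s1[r,364:375,1].tolist())
print("top pot col 290 rows183-192",t0[183:193,290].tolist(),"rows 208-220",t0[209:219,290].tolist())
print("top row 201 cols 273-282",t0[201,273:282].tolist(),"298-307",t0[201,298:307].tolist())
E
```

```text
scene pot row 236 [(np.uint8(42), np.uint8(67), np.uint8(105)), (np.uint8(40), np.uint8(51), np.uint8(60)), (np.uint8(33), np.uint8(45), np.uint8(27)), (np.uint8(35), np.uint8(47), np.uint8(26)), (np.uint8(37), np.uint8(50), np.uint8(28))] [(np.uint8(37), np.uint8(51), np.uint8(30)), (np.uint8(51), np.uint8(60), np.uint8(49)), (np.uint8(70), np.uint8(77), np.uint8(75)), (np.uint8(78), np.uint8(84), np.uint8(85)), (np.uint8(78), np.uint8(84), np.uint8(85))]
scene pot row 240 [(np.uint8(51), np.uint8(53), np.uint8(54)), (np.uint8(40), np.uint8(47), np.uint8(39)), (np.uint8(33), np.uint8(45), np.uint8(27)), (np.uint8(33), np.uint8(47), np.uint8(26)), (np.uint8(37), np.uint8(51), np.uint8(29))] [(np.uint8(35), np.uint8(49), np.uint8(28)), (np.uint8(44), np.uint8(52), np.uint8(43)), (np.uint8(52), np.uint8(56), np.uint8(56)), (np.uint8(55), np.uint8(57), np.uint8(58)), (np.uint8(53), np.uint8(56), np.uint8(57))]
scene pot row 244 [(np.uint8(106), np.uint8(112), np.uint8(118)), (np.uint8(73), np.uint8(78), np.uint8(81)), (np.uint8(44), np.uint8(51), np.uint8(46)), (np.uint8(35), np.uint8(4
[... 583 characters left out ...]
167, 165, 149, 124, 123, 123, 123, 122]
top pot col 290 rows183-192 [[43, 92, 167], [46, 96, 170], [45, 95, 170], [41, 89, 162], [41, 74, 98], [68, 85, 74], [104, 114, 116], [115, 125, 130], [120, 129, 135], [93, 103, 102]] rows 208-220 [[36, 51, 27], [106, 115, 118], [123, 132, 138], [120, 129, 135], [150, 167, 162], [109, 139, 106], [44, 67, 34], [33, 42, 29], [62, 66, 65], [42, 53, 69]]
top row 201 cols 273-282 [[32, 33, 34], [28, 29, 29], [34, 41, 31], [65, 81, 63], [114, 122, 126], [120, 127, 133], [121, 128, 133], [94, 104, 103], [44, 67, 34]] 298-307 [[56, 67, 56], [101, 108, 113], [106, 117, 118], [137, 152, 149], [97, 121, 92], [53, 75, 41], [34, 39, 33], [40, 44, 47], [30, 46, 70]]
```

```bash
python3 - <<'E'
from h import *
S=bot.grab_frame("scene");s1=S["img"]
h=cv2.cvtColor(s1,cv2.COLOR_BGR2HSV)
for r in range(184,206,2): print(r,h[r,343:352,1].tolist(),h[r,363:374,1].tolist())
s0=cv2.imread("pics/scene0.png");h0=cv2.cvtColor(s0,cv2.COLOR_BGR2HSV)
print("orig stage")
for r in range(200,214,3): print(r,h0[r,240:249,1].tolist(),h0[r,260:270,1].tolist())
E
```

```text
184 [136, 18, 21, 0, 21, 39, 55, 20, 30] [36, 20, 17, 23, 22, 31, 37, 38, 50, 137, 175]
186 [174, 173, 174, 174, 158, 85, 29, 34, 28] [55, 20, 12, 21, 17, 34, 26, 36, 84, 175, 172]
188 [174, 174, 174, 175, 160, 26, 33, 35, 32] [35, 31, 31, 26, 18, 34, 33, 49, 130, 176, 176]
190 [174, 173, 174, 169, 145, 27, 32, 32, 35] [35, 36, 36, 38, 36, 34, 32, 89, 164, 173, 175]
192 [176, 175, 175, 163, 112, 38, 38, 29, 35] [36, 37, 38, 37, 33, 34, 52, 132, 176, 174, 174]
194 [173, 174, 174, 156, 75, 35, 40, 38, 38] [38, 39, 37, 35, 33, 34, 73, 149, 174, 173, 174]
196 [174, 173, 174, 147, 39, 37, 35, 37, 39] [40, 39, 38, 37, 37, 39, 85, 172, 176, 178, 176]
198 [175, 174, 174, 173, 139, 40, 41, 37, 38] [39, 39, 42, 39, 39, 53, 115, 175, 175, 175, 172]
200 [174, 174, 123, 56, 57, 46, 35, 36, 40] [37, 38, 40, 39, 50, 104, 173, 176, 177, 177, 174]
202 [174, 173, 144, 61, 39, 38, 38, 37, 37] [39, 39, 50, 98, 159, 173, 174, 176, 174, 174, 175]
204 [174, 176, 172, 161, 117, 37, 35, 38, 39] [38, 38, 53, 95, 152, 175, 174, 174, 174, 174, 172]
orig stage
200 [175, 174, 173, 173, 154, 69, 34, 36, 37] [35, 37, 40, 33, 34, 104, 175, 174, 175, 175]
203 [175, 174, 173, 175, 174, 137, 29, 33, 35] [38, 36, 38, 37, 35, 77, 158, 177, 176, 175]
206 [175, 176, 176, 175, 175, 158, 95, 35, 36] [36, 39, 37, 37, 40, 64, 135, 176, 175, 175]
209 [176, 174, 173, 175, 175, 174, 112, 40, 38] [39, 39, 39, 40, 36, 57, 163, 173, 174, 174]
212 [175, 175, 173, 172, 176, 170, 172, 148, 86] [39, 38, 37, 36, 38, 39, 51, 108, 173, 175]
```

drive_tool --increments '[{"dx":0.02,"dy":0.05,"dz":-0.1,"roll":0},{"dx":0.02,"dy":0.06,"dz":-0.2,"roll":0},{"dx":0.02,"dy":0.06,"dz":-0.3,"roll":0},{"dx":0.02,"dy":0.06,"dz":-0.4,"roll":0},{"dx":0.02,"dy":0.06,"dz":-0.45,"roll":0},{"dx":0.02,"dy":0.06,"dz":-0.45,"roll":0}]'

```text
time: 8.35
eef_pos: [0.5304, 0.0606, 0.1408]
tool_rot: [179.8, -0.1, -88.1]
wrist_force: [-0.0, 0.1, -4.1]
gripper_width: 0.0587
finger_force: 20.0
```

```bash
python3 - <<'E'
from h import *
S=bot.grab_frame("scene");s1=S["img"]
s=bot.sense();p=s["eef_pos"];print(p,s["wrist_force"])
cv2.imwrite("pics/g3.png",cv2.resize(s1[165:255,325:425],(600,540),interpolation=cv2.INTER_CUBIC))
h=cv2.cvtColor(s1,cv2.COLOR_BGR2HSV)
for r in range(196,216,2): print(r,h[r,341:352,1].tolist(),h[r,363:374,1].tolist())
for z in(.08,.06,.045,.03): print(z,proj(S,[p[0],p[1],p[2]-.0593+z]))
E
```

```text
[0.53107839 0.06077858 0.14169627] [ 0.24372908  0.24653249 -4.88798469]
196 [46, 16, 17, 30, 39, 34, 17, 0, 51, 45, 18] [46, 18, 20, 20, 32, 20, 39, 18, 40, 67, 126]
198 [175, 174, 179, 150, 136, 64, 51, 34, 20, 23, 16] [43, 17, 35, 18, 19, 24, 26, 51, 36, 79, 165]
200 [175, 174, 174, 173, 175, 174, 174, 165, 114, 34, 30] [34, 20, 18, 14, 32, 12, 0, 28, 81, 132, 175]
202 [175, 173, 175, 175, 174, 175, 175, 157, 81, 29, 28] [11, 16, 18, 33, 38, 39, 18, 20, 107, 163, 176]
204 [175, 173, 176, 177, 178, 175, 176, 148, 40, 37, 31] [28, 28, 32, 34, 38, 37, 34, 33, 98, 173, 174]
206 [174, 176, 173, 174, 175, 173, 168, 129, 38, 39, 40] [38, 33, 36, 36, 37, 35, 33, 69, 131, 172, 175]
208 [174, 176, 175, 175, 175, 175, 162, 108, 36, 38, 39] [33, 35, 35, 39, 37, 37, 40, 70, 165, 175, 175]
210 [175, 175, 174, 175, 177, 173, 175, 159, 94, 38, 36] [38, 38, 38, 38, 38, 38, 53, 136, 174, 173, 172]
212 [174, 173, 173, 175, 175, 158, 95, 55, 55, 38, 38] [39, 39, 38, 39, 39, 59, 131, 173, 174, 175, 175]
214 [177, 176, 175, 175, 175, 174, 129, 40, 38, 38, 39] [38, 38, 38, 54, 124, 170, 173, 173, 176, 175, 174]
0.08 [361.8108124  195.45284016]
0.06 [361.38719075 201.56716886]
0.045 [361.07631056 206.05424745]
0.03 [360.77111139 210.45932934]
```

View pics/g3.png

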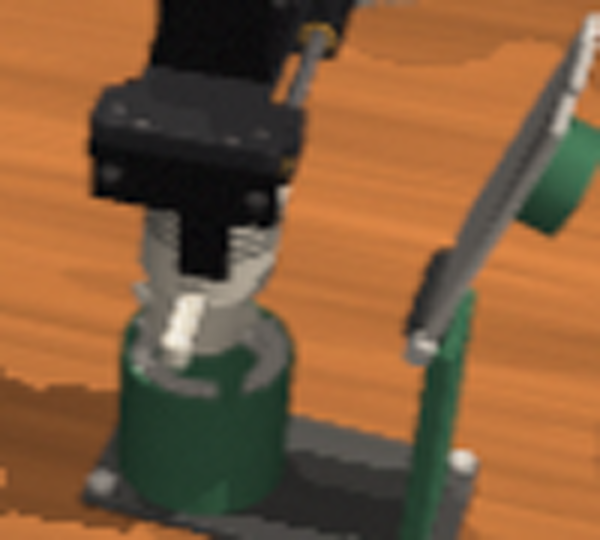

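The stage spigot sits just over the bore, about 1.5 mm too far to the left (−y). I'll shift it slightly and lower it carefully.

drive_tool --increments '[{"dx":0,"dy":0.02,"dz":-0.03,"roll":0},{"dx":0,"dy":0.02,"dz":-0.06,"roll":0},{"dx":0,"dy":0.02,"dz":-0.09,"roll":0},{"dx":0,"dy":0.02,"dz":-0.12,"roll":0},{"dx":0,"dy":0.02,"dz":-0.15,"roll":0},{"dx":0,"dy":0.02,"dz":-0.15,"roll":0}]' --force 10

```text
time: 8.9
eef_pos: [0.5322, 0.063, 0.1307]
tool_rot: [-179.9, 0.0, -88.0]
wrist_force: [0.9, 1.6, -4.3]
gripper_width: 0.0588
finger_force: 10.0
```

drive_tool --increments '[{"dx":0,"dy":0,"dz":-0.03,"roll":0},{"dx":0,"dy":0,"dz":-0.06,"roll":0},{"dx":0,"dy":0,"dz":-0.08,"roll":0},{"dx":0,"dy":0,"dz":-0.08,"roll":0}]'

```text
time: 9.23
eef_pos: [0.5339, 0.0641, 0.1273]
tool_rot: [-179.6, 0.1, -88.0]
wrist_force: [-2.2, 4.9, 9.4]
gripper_width: 0.0588
finger_force: 10.0
```

drive_tool --increments '[{"dx":0,"dy":0,"dz":-0.02,"roll":0},{"dx":0,"dy":0,"dz":-0.04,"roll":0},{"dx":0,"dy":0,"dz":-0.06,"roll":0},{"dx":0,"dy":0,"dz":-0.06,"roll":0}]'

```text
time: 9.57
eef_pos: [0.5335, 0.0643, 0.1227]
tool_rot: [-179.6, 0.1, -88.0]
wrist_force: [-4.2, 6.7, 11.5]
gripper_width: 0.0587
finger_force: 10.0
```

drive_tool --increments '[{"dx":0,"dy":0,"dz":0.08,"roll":0},{"dx":-0.02,"dy":0.04,"dz":0.08,"roll":0},{"dx":-0.02,"dy":0.04,"dz":0.08,"roll":0}]'

```text
time: 9.82
eef_pos: [0.5301, 0.0658, 0.126]
tool_rot: [-179.9, -0.0, -88.0]
wrist_force: [0.8, 0.2, -1.0]
gripper_width: 0.0591
finger_force: 10.0
```

```bash
python3 - <<'E'
from h import *
S=bot.grab_frame("scene");s=bot.sense();p=s["eef_pos"];print(p,s["wrist_force"],s["moment"])
cv2.imwrite("pics/g4.png",cv2.resize(S["img"][185:255,330:420],(720,560),interpolation=cv2.INTER_CUBIC))
h=cv2.cvtColor(S["img"],cv2.COLOR_BGR2HSV)
for r in range(204,218,2): print(r,h[r,341:352,1].tolist(),h[r,363:376,1].tolist())
for z in(.08,.06,.045,.03): print(z,proj(S,[p[0],p[1],p[2]-.0593+z]))
E
```

```text
[0.53021025 0.06568795 0.12582442] [ 1.5633772   0.67465795 -0.55140338] [ 0.17940784 -0.38147054  0.00649499]
204 [176, 173, 174, 177, 176, 176, 176, 176, 169, 168, 122] [0, 21, 18, 39, 32, 16, 19, 15, 13, 27, 40, 38, 99]
206 [175, 175, 175, 174, 174, 174, 174, 175, 175, 169, 131] [21, 20, 36, 18, 36, 21, 18, 18, 34, 28, 35, 77, 163]
208 [177, 175, 175, 175, 175, 176, 173, 176, 173, 158, 84] [17, 24, 34, 35, 35, 33, 32, 30, 36, 32, 57, 151, 174]
210 [174, 178, 174, 174, 174, 175, 175, 174, 173, 153, 74] [59, 0, 30, 26, 33, 29, 34, 35, 35, 31, 117, 167, 175]
212 [172, 173, 174, 174, 174, 174, 174, 173, 174, 157, 94] [0, 18, 30, 33, 35, 37, 34, 37, 36, 60, 142, 174, 175]
214 [178, 176, 174, 174, 175, 175, 175, 174, 163, 149, 128] [36, 38, 38, 38, 38, 38, 40, 39, 39, 115, 174, 174, 174]
216 [175, 174, 176, 174, 175, 174, 167, 121, 48, 39, 38] [36, 39, 39, 39, 40, 37, 37, 40, 96, 162, 173, 174, 173]
0.08 [363.37004989 200.50281245]
0.06 [362.93110526 206.49946928]
0.045 [362.60891632 210.90106438]
0.03 [362.2925625  215.22294273]
```

View pics/g4.png

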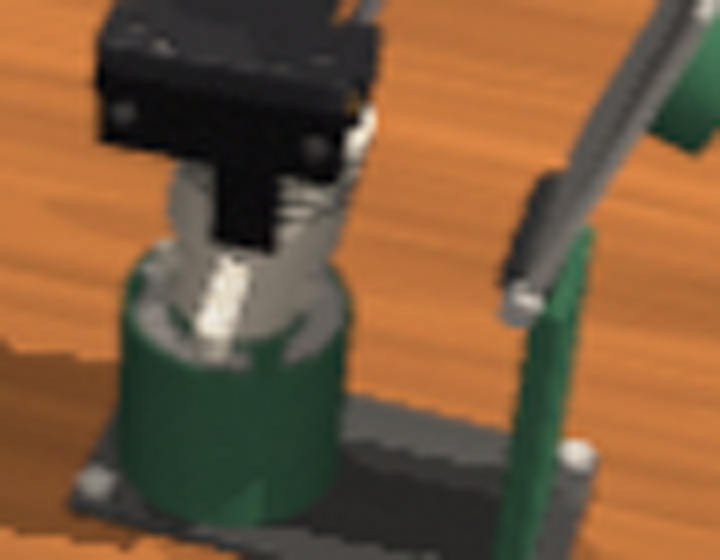

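The stage is leaning, with its top towards +y, and its foot is caught in the bore. I'll move the grip back over the pot axis with a light grip so that it swings upright.

drive_tool --increments '[{"dx":0.01,"dy":-0.02,"dz":0,"roll":0},{"dx":0.01,"dy":-0.04,"dz":0,"roll":0},{"dx":0.01,"dy":-0.06,"dz":0,"roll":0},{"dx":0.01,"dy":-0.08,"dz":0,"roll":0},{"dx":0.01,"dy":-0.1,"dz":0,"roll":0},{"dx":0.01,"dy":-0.11,"dz":0,"roll":0},{"dx":0.01,"dy":-0.11,"dz":0,"roll":0}]' --force 6

```text
time: 10.45
eef_pos: [0.5315, 0.0571, 0.1264]
tool_rot: [-179.9, 0.0, -88.1]
wrist_force: [1.7, 3.9, 3.1]
gripper_width: 0.0587
finger_force: 6.0
```

```bash
python3 - <<'E'
from h import *
S=bot.grab_frame("scene");s=bot.sense();p=s["eef_pos"];print(p,s["wrist_force"],s["moment"])
cv2.imwrite("pics/g5.png",cv2.resize(S["img"][185:255,330:420],(720,560),interpolation=cv2.INTER_CUBIC))
E
```

```text
[0.53148752 0.05712843 0.1263936 ] [2.35318705 2.17750609 2.4821718 ] [ 0.82157493 -0.57633495  0.02578912]
```

View pics/g5.png

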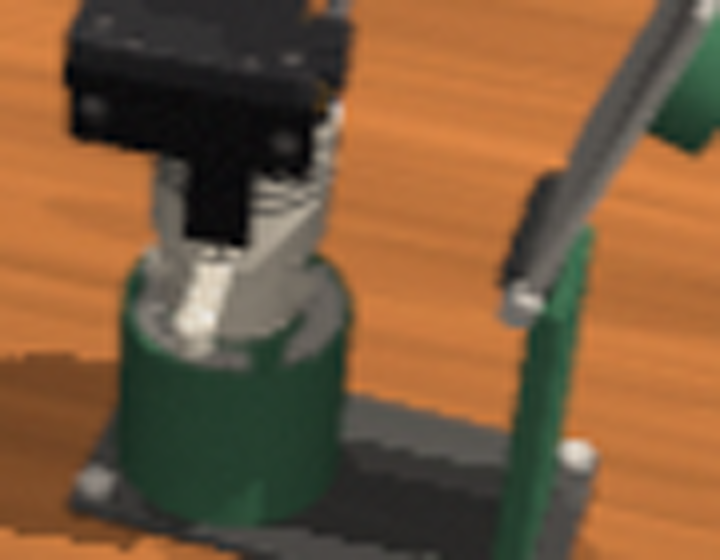

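The stage now looks nearly upright and laterally centred: spigot centre at crop 233, pot centre at 236. I'll lower gently.

drive_tool --increments '[{"dx":0,"dy":0,"dz":-0.02,"roll":0},{"dx":0,"dy":0,"dz":-0.04,"roll":0},{"dx":0,"dy":0,"dz":-0.06,"roll":0},{"dx":0,"dy":0,"dz":-0.08,"roll":0},{"dx":0,"dy":0,"dz":-0.08,"roll":0}]'

```text
time: 10.92
eef_pos: [0.5313, 0.0569, 0.1189]
tool_rot: [-179.9, -0.0, -88.0]
wrist_force: [5.4, 0.5, -1.9]
gripper_width: 0.0591
finger_force: 6.0
```

```bash
python3 - <<'E'
from h import *
S=bot.grab_frame("scene");s=bot.sense();p=s["eef_pos"];print(p,s["wrist_force"],s["moment"])
h=cv2.cvtColor(S["img"],cv2.COLOR_BGR2HSV)
def edge(row,a,b):
    v=row[a:b].astype(float)<100; i=np.where(v)[0]; return a+i[0],a+i[-1]
C=np.array(S["pose"])[:3,3]
def edges(c,z,r):
    v=C[:2]-c[:2];a=np.arctan2(v[1],v[0]);b=np.arccos(r/np.hypot(*v))
    return [proj(S,[c[0]+r*np.cos(a+s*b),c[1]+r*np.sin(a+s*b),z]).round(1) for s in(-1,1)]
for z in(.08,.07,.06,.05,.045):print(z,edges(p,p[2]-.0593+z,.03))
for r in range(204,222,2): print(r,h[r,341:354,1].tolist(),h[r,363:376,1].tolist())
E
```

```text
[0.53125325 0.05685466 0.11896135] [ 4.97239808  0.24660884 -1.77498447] [ 0.37793804 -1.69705677 -0.01985719]
0.08 [array([348.5, 201.6]), array([371.3, 203.2])]
0.07 [array([348.4, 204.6]), array([371. , 206.2])]
0.06 [array([348.3, 207.6]), array([370.7, 209.1])]
0.05 [array([348.1, 210.5]), array([370.5, 212. ])]
0.045 [array([348.1, 211.9]), array([370.3, 213.5])]
204 [93, 39, 36, 17, 36, 46, 18, 0, 36, 21, 43, 36, 18] [24, 19, 26, 21, 51, 30, 41, 39, 78, 152, 174, 173, 174]
206 [174, 174, 175, 174, 172, 168, 166, 139, 136, 78, 0, 36, 0] [0, 25, 18, 23, 24, 34, 38, 37, 77, 167, 175, 173, 172]
208 [174, 176, 176, 175, 173, 175, 173, 166, 119, 33, 33, 38, 27] [20, 43, 17, 20, 36, 36, 35, 32, 126, 175, 174, 174, 175]
210 [177, 176, 174, 175, 175, 175, 175, 164, 108, 37, 34, 31, 18] [37, 39, 40, 26, 31, 37, 37, 59, 141, 176, 175, 176, 175]
212 [175, 174, 174, 174, 177, 173, 174, 161, 98, 38, 39, 36, 22] [38, 39, 38, 32, 34, 33, 38, 60, 137, 175, 176, 177, 175]
214 [176, 176, 177, 174, 175, 176, 174, 161, 100, 36, 38, 37, 0] [38, 38, 39, 39, 38, 38, 38, 78, 152, 173, 176, 174, 175]
216 [176, 175, 176, 174, 175, 176, 169, 114, 39, 38, 38, 37, 0] [39, 39, 37, 38, 39, 36, 38, 97, 162, 174, 175, 174, 174]
218 [177, 176, 174, 174, 170, 149, 41, 29, 32, 35, 37, 38, 39] [40, 38, 39, 41, 39, 35, 32, 28, 96, 162, 174, 174, 174]
220 [175, 176, 175, 172, 145, 96, 72, 30, 38, 35, 38, 36, 39] [36, 35, 38, 39, 40, 33, 25, 25, 23, 85, 162, 175, 173]
```

drive_tool --increments '[{"dx":0.02,"dy":0,"dz":0,"roll":0},{"dx":0.02,"dy":0,"dz":-0.02,"roll":0},{"dx":0.02,"dy":0,"dz":-0.05,"roll":0},{"dx":0.02,"dy":0,"dz":-0.07,"roll":0},{"dx":0.02,"dy":0,"dz":-0.07,"roll":0}]'

```text
time: 11.38
eef_pos: [0.5316, 0.0567, 0.1128]
tool_rot: [179.9, -0.0, -88.1]
wrist_force: [3.4, 0.5, -4.2]
gripper_width: 0.0587
finger_force: 6.0
```

drive_tool --increments '[{"dx":0.015,"dy":0,"dz":-0.02,"roll":0},{"dx":0.015,"dy":0,"dz":-0.04,"roll":0},{"dx":0.015,"dy":0,"dz":-0.05,"roll":0},{"dx":0.015,"dy":0,"dz":-0.05,"roll":0}]'

```text
time: 11.72
eef_pos: [0.5321, 0.0567, 0.1095]
tool_rot: [179.8, -0.0, -88.1]
wrist_force: [-1.9, 1.8, -0.6]
gripper_width: 0.0591
finger_force: 6.0
```

drive_tool --increments '[{"dx":0,"dy":0,"dz":0,"roll":0},{"dx":0,"dy":0,"dz":0,"roll":0},{"dx":0,"dy":0,"dz":0,"roll":0},{"dx":0,"dy":0,"dz":0,"roll":0},{"dx":0,"dy":0,"dz":0,"roll":0}]' --claw 0

```text
time: 12.13
eef_pos: [0.5336, 0.0569, 0.1099]
tool_rot: [-180.0, -0.0, -88.1]
wrist_force: [-0.0, 0.1, -0.2]
gripper_width: 0.0829
finger_force: 0.0
```

drive_tool --increments '[{"dx":0,"dy":0,"dz":0.3,"roll":0},{"dx":0,"dy":0,"dz":0.7,"roll":0},{"dx":0,"dy":0,"dz":1,"roll":0},{"dx":0.3,"dy":0,"dz":1,"roll":0.08},{"dx":0.6,"dy":0,"dz":1,"roll":0.16},{"dx":0.8,"dy":0,"dz":1,"roll":0.24},{"dx":0.8,"dy":0,"dz":1,"roll":0.32},{"dx":0.8,"dy":0,"dz":1,"roll":0.4},{"dx":0.8,"dy":0,"dz":1,"roll":0.48},{"dx":0.8,"dy":0,"dz":1,"roll":0.56},{"dx":0.8,"dy":0,"dz":1,"roll":0.64},{"dx":0.8,"dy":0,"dz":1,"roll":0.7}]'

```text
time: 13.13
eef_pos: [0.5975, 0.0568, 0.1896]
tool_rot: [180.0, 0.0, -24.7]
wrist_force: [-0.4, -0.2, -0.2]
gripper_width: 0.087
finger_force: 0.0
```

```bash
python3 - <<'E'
from h import *
S=bot.grab_frame("scene");T=bot.grab_frame("top");s=bot.sense();print(s["eef_pos"],s["wrist_force"],s["tool_rot"])
a=cv2.resize(S["img"][185:255,330:420],(400,311),interpolation=cv2.INTER_CUBIC)
b=cv2.resize(T["img"][165:235,250:340],(400,311),interpolation=cv2.INTER_CUBIC)
cv2.imwrite("pics/g6.png",np.hstack([a,b]))
E
```

```text
[0.59743494 0.0568914  0.18967845] [-1.44775236 -0.53030585  0.00732252] [ 1.79991033e+02  6.22657978e-03 -2.50705144e+01]
```

View pics/g6.png

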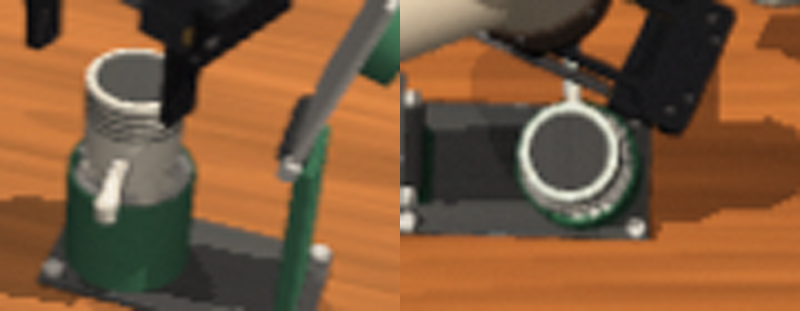

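The stage stands upright on the pot: scene lever tip at (354,232.7), top-view centre at (288.3,199.2). I'll work out the lever angle.

```bash
python3 - <<'E'
from h import *
S=bot.grab_frame("scene");T=bot.grab_frame("top")
c=atz(T,288.3-.4,199.2-.4,.143);print("top centre",c)
k=130/4.444
print("scene stage top",atz(S,330+k-.4,185+76/4.444-.4,.143))
for z in(.093,.098): 
    l=atz(S,354.1-.4,232.7-.4,z);print("tip",z,l)
for a in(-10,-5,0,5): t=np.radians(a);print(a,[proj(S,[.5325+q*np.cos(t),.057+q*np.sin(t),.098]).round(1) for q in(.076,.03)],proj(T,[.5325+.06*np.cos(t),.057+.06*np.sin(t),.103]).round(1))
E
```

```text
top centre [0.5315512  0.05742945 0.143     ]
scene stage top [0.53462908 0.05481724 0.143     ]
tip 0.093 [0.60023604 0.06186107 0.093     ]
tip 0.098 [0.6056346  0.06319674 0.098     ]
-10 [array([346.2, 231. ]), array([354.1, 220.9])] [292.9 179. ]
-5 [array([348.6, 231.8]), array([355. , 221.2])] [291.1 178.7]
0 [array([351. , 232.5]), array([356. , 221.4])] [289.2 178.7]
5 [array([353.6, 233. ]), array([356.9, 221.6])] [287.4 178.7]
```

drive_tool --increments '[{"dx":0.01,"dy":0.06,"dz":0,"roll":0.08},{"dx":0.01,"dy":0.06,"dz":0,"roll":0.16},{"dx":0.01,"dy":0.06,"dz":0,"roll":0.24},{"dx":0.01,"dy":0.06,"dz":0,"roll":0.32},{"dx":0.01,"dy":0.06,"dz":-0.2,"roll":0.32},{"dx":0.01,"dy":0.06,"dz":-0.5,"roll":0.32},{"dx":0.01,"dy":0.06,"dz":-0.7,"roll":0.32},{"dx":0.01,"dy":0.06,"dz":-0.7,"roll":0.32},{"dx":0.01,"dy":0.06,"dz":-0.7,"roll":0.32}]' --claw 0.6

```text
time: 14.08
eef_pos: [0.598, 0.0615, 0.1333]
tool_rot: [179.9, 0.1, 3.7]
wrist_force: [-0.3, 0.2, 1.4]
gripper_width: 0.0378
finger_force: 0.0
```

drive_tool --increments '[{"dx":0,"dy":0,"dz":-0.2,"roll":0},{"dx":0,"dy":0,"dz":-0.4,"roll":0},{"dx":0,"dy":0,"dz":-0.6,"roll":0},{"dx":0,"dy":0,"dz":-0.6,"roll":0}]'

```text
time: 14.42
eef_pos: [0.5972, 0.0615, 0.0843]
tool_rot: [180.0, 0.2, 3.7]
wrist_force: [-0.2, 0.3, 0.9]
gripper_width: 0.0348
finger_force: 0.0
```

```bash
cat > arc.py <<'E'
import numpy as np,sys
a,b,st=map(float,sys.argv[1:4]);n=int(np.ceil(abs(b-a)/st));R=.0655/.08
ps=np.linspace(a,b,n+1)[1:]
for i in range(0,n,12):
    p0=([a]+list(ps))[i]
    print([{"dx":round(R*(np.cos(np.radians(p))-np.cos(np.radians(p0))),2),"dy":round(R*(np.sin(np.radians(p))-np.sin(np.radians(p0))),2),"dz":0,"roll":round((p-p0)/90,2)} for p in ps[i:i+12]])
E
python3 arc.py 4 -68 3
```

```text
[{'dx': np.float64(0.0), 'dy': np.float64(-0.04), 'dz': 0, 'roll': np.float64(-0.03)}, {'dx': np.float64(0.0), 'dy': np.float64(-0.09), 'dz': 0, 'roll': np.float64(-0.07)}, {'dx': np.float64(-0.0), 'dy': np.float64(-0.13), 'dz': 0, 'roll': np.float64(-0.1)}, {'dx': np.float64(-0.01), 'dy': np.float64(-0.17), 'dz': 0, 'roll': np.float64(-0.13)}, {'dx': np.float64(-0.01), 'dy': np.float64(-0.21), 'dz': 0, 'roll': np.float64(-0.17)}, {'dx': np.float64(-0.02), 'dy': np.float64(-0.26), 'dz': 0, 'roll': np.float64(-0.2)}, {'dx': np.float64(-0.03), 'dy': np.float64(-0.3), 'dz': 0, 'roll': np.float64(-0.23)}, {'dx': np.float64(-0.05), 'dy': np.float64(-0.34), 'dz': 0, 'roll': np.float64(-0.27)}, {'dx': np.float64(-0.06), 'dy': np.float64(-0.38), 'dz': 0, 'roll': np.float64(-0.3)}, {'dx': np.float64(-0.08), 'dy': np.float64(-0.42), 'dz': 0, 'roll': np.float64(-0.33)}, {'dx': np.float64(-0.1), 'dy': np.float64(-0.45), 'dz': 0, 'roll': np.float64(-0.37)}, {'dx': np.float64(-0.12), 'dy': np.float64(-0.49), 'dz': 0, 'roll': np.float64(-0.4)}]
[{'dx': np.float64(-0.02), 'dy': np.float64(-0.04), 'd
[... 296 characters left out ...]
 {'dx': np.float64(-0.14), 'dy': np.float64(-0.16), 'dz': 0, 'roll': np.float64(-0.17)}, {'dx': np.float64(-0.17), 'dy': np.float64(-0.19), 'dz': 0, 'roll': np.float64(-0.2)}, {'dx': np.float64(-0.2), 'dy': np.float64(-0.22), 'dz': 0, 'roll': np.float64(-0.23)}, {'dx': np.float64(-0.24), 'dy': np.float64(-0.24), 'dz': 0, 'roll': np.float64(-0.27)}, {'dx': np.float64(-0.27), 'dy': np.float64(-0.27), 'dz': 0, 'roll': np.float64(-0.3)}, {'dx': np.float64(-0.31), 'dy': np.float64(-0.29), 'dz': 0, 'roll': np.float64(-0.33)}, {'dx': np.float64(-0.35), 'dy': np.float64(-0.31), 'dz': 0, 'roll': np.float64(-0.37)}, {'dx': np.float64(-0.39), 'dy': np.float64(-0.33), 'dz': 0, 'roll': np.float64(-0.4)}]
```

drive_tool --increments '[{"dx":0,"dy":-0.04,"dz":0,"roll":-0.03},{"dx":0,"dy":-0.09,"dz":0,"roll":-0.07},{"dx":0,"dy":-0.13,"dz":0,"roll":-0.1},{"dx":-0.01,"dy":-0.17,"dz":0,"roll":-0.13},{"dx":-0.01,"dy":-0.21,"dz":0,"roll":-0.17},{"dx":-0.02,"dy":-0.26,"dz":0,"roll":-0.2},{"dx":-0.03,"dy":-0.3,"dz":0,"roll":-0.23},{"dx":-0.05,"dy":-0.34,"dz":0,"roll":-0.27},{"dx":-0.06,"dy":-0.38,"dz":0,"roll":-0.3},{"dx":-0.08,"dy":-0.42,"dz":0,"roll":-0.33},{"dx":-0.1,"dy":-0.45,"dz":0,"roll":-0.37},{"dx":-0.12,"dy":-0.49,"dz":0,"roll":-0.4}]'

```text
time: 15.42
eef_pos: [0.5903, 0.0229, 0.0882]
tool_rot: [-179.8, -0.2, -32.4]
wrist_force: [-0.1, 0.1, -0.4]
gripper_width: 0.0346
finger_force: 0.0
```

```bash
cat > chk.py <<'E'
from h import *
S=bot.grab_frame("scene");s=bot.sense();print(s["eef_pos"].round(4),s["wrist_force"].round(1))
h=cv2.cvtColor(S["img"],cv2.COLOR_BGR2HSV)
# bright low-sat stage pixels in the stage column: first bright row = far rim of stage top
for c in(354,357,360): print(c,S["img"][190:226,c].min(1).tolist())
m=((h[...,1]<70)&(S["img"].min(2)>60))[185:255,335:400]
m=m.astype(np.uint8);n,l,st,ce=cv2.connectedComponentsWithStats(m)
for i in range(1,n):
    if st[i,4]>25: print("blob",(st[i,:2]+[335,185]).tolist(),st[i,2:].tolist())
for top in(.143,.132,.127): print(top,"far rim row",proj(S,[.532-.0283,.057-.01,top])[1].round(1),"near",proj(S,[.532+.0283,.057+.01,top])[1].round(1))
E
python3 chk.py
```

```text
[0.5898 0.0223 0.0881] [-0.2 -0.1 -0.3]
354 [17, 15, 17, 18, 15, 19, 16, 17, 17, 18, 18, 19, 19, 17, 28, 41, 41, 44, 43, 43, 42, 41, 41, 43, 42, 44, 42, 38, 27, 23, 19, 17, 11, 11, 11, 13]
357 [17, 18, 19, 18, 18, 16, 20, 17, 17, 18, 17, 17, 20, 36, 42, 43, 41, 41, 43, 42, 40, 43, 42, 42, 38, 66, 53, 45, 47, 37, 32, 34, 24, 19, 18, 34]
360 [18, 16, 18, 18, 19, 18, 18, 18, 18, 15, 16, 30, 42, 42, 43, 42, 42, 43, 42, 41, 42, 42, 41, 42, 42, 49, 44, 45, 40, 39, 36, 26, 19, 15, 17, 19]
blob [393, 208] [7, 18, 61]
blob [357, 222] [17, 10, 78]
blob [373, 235] [21, 8, 103]
blob [396, 240] [4, 15, 29]
blob [354, 250] [31, 5, 66]
0.143 far rim row 194.6 near 208.4
0.132 far rim row 197.8 near 211.7
0.127 far rim row 199.3 near 213.2
```

drive_tool --increments '[{"dx":-0.02,"dy":-0.04,"dz":-0.02,"roll":-0.03},{"dx":-0.05,"dy":-0.07,"dz":-0.04,"roll":-0.07},{"dx":-0.08,"dy":-0.1,"dz":-0.05,"roll":-0.1},{"dx":-0.11,"dy":-0.13,"dz":-0.05,"roll":-0.13},{"dx":-0.14,"dy":-0.16,"dz":-0.05,"roll":-0.17},{"dx":-0.17,"dy":-0.19,"dz":-0.05,"roll":-0.2},{"dx":-0.2,"dy":-0.22,"dz":-0.05,"roll":-0.23},{"dx":-0.24,"dy":-0.24,"dz":-0.05,"roll":-0.27},{"dx":-0.27,"dy":-0.27,"dz":-0.05,"roll":-0.3},{"dx":-0.31,"dy":-0.29,"dz":-0.05,"roll":-0.33},{"dx":-0.35,"dy":-0.31,"dz":-0.05,"roll":-0.37},{"dx":-0.39,"dy":-0.33,"dz":-0.05,"roll":-0.4}]'

```text
time: 16.47
eef_pos: [0.56, -0.0033, 0.0842]
tool_rot: [-179.6, -0.1, -68.3]
wrist_force: [1.3, 1.1, -0.2]
gripper_width: 0.0346
finger_force: 0.8
```

```bash
python3 chk.py; python3 arc.py -68 -150 3|sed 's/np.float64(\([^)]*\))/\1/g'
```

```text
[ 0.5593 -0.0037  0.0842] [ 1.  -1.   1.3]
354 [64, 64, 66, 66, 67, 67, 64, 61, 59, 65, 206, 143, 88, 79, 79, 79, 77, 74, 71, 84, 163, 156, 96, 72, 79, 63, 83, 68, 89, 79, 100, 102, 103, 104, 102, 100]
357 [66, 61, 65, 64, 64, 66, 66, 62, 61, 152, 112, 83, 79, 79, 80, 80, 80, 80, 82, 84, 82, 168, 158, 115, 77, 104, 77, 93, 73, 84, 90, 105, 107, 105, 106, 108]
360 [63, 64, 63, 64, 65, 64, 67, 67, 62, 161, 99, 80, 79, 79, 80, 80, 81, 80, 81, 83, 82, 104, 196, 137, 101, 103, 84, 114, 88, 114, 70, 103, 110, 109, 110, 110]
blob [340, 199] [34, 33, 620]
blob [393, 208] [7, 18, 59]
blob [373, 235] [21, 8, 103]
blob [354, 251] [31, 4, 64]
0.143 far rim row 194.6 near 208.4
0.132 far rim row 197.8 near 211.7
0.127 far rim row 199.3 near 213.2
[{'dx': -0.04, 'dy': -0.01, 'dz': 0, 'roll': -0.03}, {'dx': -0.08, 'dy': -0.03, 'dz': 0, 'roll': -0.07}, {'dx': -0.12, 'dy': -0.04, 'dz': 0, 'roll': -0.1}, {'dx': -0.16, 'dy': -0.05, 'dz': 0, 'roll': -0.13}, {'dx': -0.2, 'dy': -0.05, 'dz': 0, 'roll': -0.16}, {'dx': -0.24, 'dy': -0.06, 'dz': 0, 'roll': -0.2}, {'dx': -0.29, 'dy': -0.06, 'dz': 0, 'roll': -0
[... 375 characters left out ...]
 -0.12, 'dy': 0.04, 'dz': 0, 'roll': -0.1}, {'dx': -0.16, 'dy': 0.05, 'dz': 0, 'roll': -0.13}, {'dx': -0.2, 'dy': 0.07, 'dz': 0, 'roll': -0.16}, {'dx': -0.23, 'dy': 0.09, 'dz': 0, 'roll': -0.2}, {'dx': -0.27, 'dy': 0.12, 'dz': 0, 'roll': -0.23}, {'dx': -0.3, 'dy': 0.14, 'dz': 0, 'roll': -0.26}, {'dx': -0.33, 'dy': 0.17, 'dz': 0, 'roll': -0.29}, {'dx': -0.37, 'dy': 0.19, 'dz': 0, 'roll': -0.33}, {'dx': -0.4, 'dy': 0.22, 'dz': 0, 'roll': -0.36}, {'dx': -0.43, 'dy': 0.25, 'dz': 0, 'roll': -0.39}]
[{'dx': -0.03, 'dy': 0.03, 'dz': 0, 'roll': -0.03}, {'dx': -0.05, 'dy': 0.07, 'dz': 0, 'roll': -0.07}, {'dx': -0.08, 'dy': 0.1, 'dz': 0, 'roll': -0.1}, {'dx': -0.1, 'dy': 0.14, 'dz': 0, 'roll': -0.13}]
```

drive_tool --increments '[{"dx":-0.04,"dy":-0.01,"dz":-0.02,"roll":-0.03},{"dx":-0.08,"dy":-0.03,"dz":-0.04,"roll":-0.07},{"dx":-0.12,"dy":-0.04,"dz":-0.06,"roll":-0.1},{"dx":-0.16,"dy":-0.05,"dz":-0.06,"roll":-0.13},{"dx":-0.2,"dy":-0.05,"dz":-0.06,"roll":-0.16},{"dx":-0.24,"dy":-0.06,"dz":-0.06,"roll":-0.2},{"dx":-0.29,"dy":-0.06,"dz":-0.06,"roll":-0.23},{"dx":-0.33,"dy":-0.06,"dz":-0.06,"roll":-0.26},{"dx":-0.37,"dy":-0.06,"dz":-0.06,"roll":-0.29}]'

```text
time: 17.27
eef_pos: [0.5299, -0.0083, 0.0788]
tool_rot: [-179.7, 0.0, -94.4]
wrist_force: [1.6, -0.9, -0.3]
gripper_width: 0.0346
finger_force: 0.8
```

drive_tool --increments '[{"dx":-0.04,"dy":0.01,"dz":0,"roll":-0.03},{"dx":-0.08,"dy":0.01,"dz":0,"roll":-0.07},{"dx":-0.12,"dy":0.02,"dz":0,"roll":-0.1}]'

```text
time: 17.52
eef_pos: [0.5202, -0.0068, 0.0787]
tool_rot: [-179.8, 0.1, -103.4]
wrist_force: [2.0, -1.3, 0.0]
gripper_width: 0.0347
finger_force: 0.9
```

```bash
python3 chk.py
```

```text
[ 0.5193 -0.0068  0.0786] [ 0.5 -2.3 -0.5]
354 [29, 28, 58, 65, 66, 68, 66, 61, 60, 61, 173, 120, 74, 69, 72, 69, 69, 69, 70, 80, 162, 143, 106, 71, 84, 61, 89, 78, 69, 74, 99, 104, 104, 104, 104, 104]
357 [58, 62, 64, 64, 65, 67, 67, 63, 60, 130, 95, 70, 67, 78, 80, 80, 71, 69, 70, 70, 67, 159, 143, 113, 77, 103, 69, 87, 82, 82, 92, 106, 107, 108, 109, 108]
360 [63, 63, 63, 64, 65, 64, 67, 66, 62, 170, 97, 80, 80, 80, 80, 80, 80, 80, 76, 73, 70, 116, 173, 128, 93, 101, 83, 119, 93, 108, 83, 107, 110, 110, 110, 110]
blob [338, 199] [36, 33, 708]
blob [393, 213] [7, 13, 48]
blob [373, 235] [21, 8, 102]
blob [354, 251] [31, 4, 64]
0.143 far rim row 194.6 near 208.4
0.132 far rim row 197.8 near 211.7
0.127 far rim row 199.3 near 213.2
```

drive_tool --increments '[{"dx":-0.04,"dy":0.01,"dz":0,"roll":-0.03},{"dx":-0.08,"dy":0.02,"dz":0,"roll":-0.07},{"dx":-0.12,"dy":0.04,"dz":0,"roll":-0.1}]'

```text
time: 17.82
eef_pos: [0.5106, -0.0038, 0.0784]
tool_rot: [-179.8, 0.1, -112.3]
wrist_force: [5.9, -5.1, -1.3]
gripper_width: 0.0349
finger_force: 3.8
```

drive_tool --increments '[{"dx":-0.04,"dy":0.02,"dz":0,"roll":-0.03},{"dx":-0.08,"dy":0.03,"dz":0,"roll":-0.07},{"dx":-0.11,"dy":0.05,"dz":0,"roll":-0.1}]'

```text
time: 18.07
eef_pos: [0.5066, 0.001, 0.0795]
tool_rot: [-179.3, 0.5, -121.2]
wrist_force: [11.8, -3.1, -5.6]
gripper_width: 0.044
finger_force: 6.0
```

```bash
python3 chk.py
```

```text
[0.5063 0.0012 0.0795] [10.3 -5.2 -5.6]
354 [76, 27, 16, 19, 28, 35, 41, 45, 48, 50, 59, 100, 157, 89, 69, 68, 69, 70, 70, 69, 98, 163, 142, 105, 70, 83, 60, 87, 80, 83, 78, 99, 104, 102, 104, 104]
357 [43, 58, 64, 65, 66, 66, 66, 64, 60, 59, 84, 135, 83, 69, 69, 67, 69, 67, 69, 70, 70, 70, 143, 148, 114, 72, 94, 68, 96, 69, 89, 82, 105, 108, 109, 110]
360 [35, 51, 61, 65, 65, 64, 68, 67, 64, 60, 108, 98, 73, 69, 69, 68, 68, 69, 69, 69, 70, 70, 84, 167, 123, 107, 84, 87, 96, 78, 101, 75, 107, 111, 111, 111]
blob [344, 187] [14, 8, 38]
blob [338, 201] [35, 31, 694]
blob [393, 213] [7, 13, 47]
blob [373, 235] [21, 8, 100]
blob [396, 240] [4, 15, 28]
blob [354, 251] [31, 4, 63]
0.143 far rim row 194.6 near 208.4
0.132 far rim row 197.8 near 211.7
0.127 far rim row 199.3 near 213.2
```

The stage dropped a second time (far rim row 199 to 200.5, about 5 mm) and reached the end stop. I'll back off and lift clear.

drive_tool --increments '[{"dx":0.06,"dy":-0.03,"dz":0,"roll":0.05},{"dx":0.13,"dy":-0.06,"dz":0,"roll":0.11},{"dx":0.15,"dy":-0.07,"dz":0,"roll":0.13},{"dx":0.15,"dy":-0.07,"dz":0.3,"roll":0.13},{"dx":0.15,"dy":-0.07,"dz":0.7,"roll":0.13},{"dx":0.15,"dy":-0.07,"dz":1,"roll":0.13},{"dx":0.15,"dy":-0.07,"dz":1,"roll":0.13}]'

```text
time: 18.7
eef_pos: [0.5159, -0.0048, 0.1634]
tool_rot: [-179.4, 0.3, -109.4]
wrist_force: [1.0, 0.2, -0.0]
gripper_width: 0.0346
finger_force: 0.0
```

drive_tool --increments '[{"dx":0,"dy":-0.3,"dz":0.4,"roll":0},{"dx":0,"dy":-0.6,"dz":0.8,"roll":0},{"dx":0,"dy":-1,"dz":1,"roll":0},{"dx":0,"dy":-1,"dz":1,"roll":0}]' --claw 1

```text
time: 19.03
eef_pos: [0.5142, -0.0888, 0.2424]
tool_rot: [-179.4, 0.1, -109.7]
wrist_force: [0.5, 0.7, 0.1]
gripper_width: 0.0158
finger_force: 0.0
```

```bash
python3 chk.py; python3 - <<'E'
from h import *
S=bot.grab_frame("scene");T=bot.grab_frame("top");print(bot.sense()["eef_pos"],bot.sense()["tool_rot"])
a=cv2.resize(S["img"][165:255,330:430],(400,360),interpolation=cv2.INTER_CUBIC)
b=cv2.resize(T["img"][160:250,215:315],(400,360),interpolation=cv2.INTER_CUBIC)
cv2.imwrite("pics/g7.png",np.hstack([a,b]))
E
```

```text
[ 0.513  -0.0872  0.2398] [-0.2 -0.1 -1.1]
354 [67, 65, 67, 66, 68, 71, 67, 63, 62, 60, 63, 96, 185, 106, 74, 70, 69, 70, 71, 70, 72, 127, 185, 129, 89, 81, 72, 76, 70, 92, 68, 95, 105, 106, 105, 105]
357 [67, 63, 67, 66, 67, 69, 69, 65, 63, 61, 70, 185, 106, 81, 81, 75, 72, 69, 70, 76, 82, 84, 103, 196, 128, 94, 82, 74, 91, 71, 101, 71, 105, 110, 111, 111]
360 [64, 66, 65, 67, 66, 66, 70, 68, 65, 61, 90, 144, 93, 81, 82, 81, 82, 81, 80, 82, 83, 86, 85, 164, 174, 131, 77, 118, 79, 97, 81, 78, 94, 110, 112, 112]
blob [335, 201] [39, 31, 705]
blob [393, 208] [7, 18, 60]
blob [373, 234] [21, 9, 103]
blob [396, 240] [4, 15, 29]
blob [354, 250] [31, 5, 66]
0.143 far rim row 194.6 near 208.4
0.132 far rim row 197.8 near 211.7
0.127 far rim row 199.3 near 213.2
[ 0.51145289 -0.08553062  0.23688767] [ 1.79972576e+02  2.80767233e-02 -1.09655594e+02]
```

View pics/g7.png

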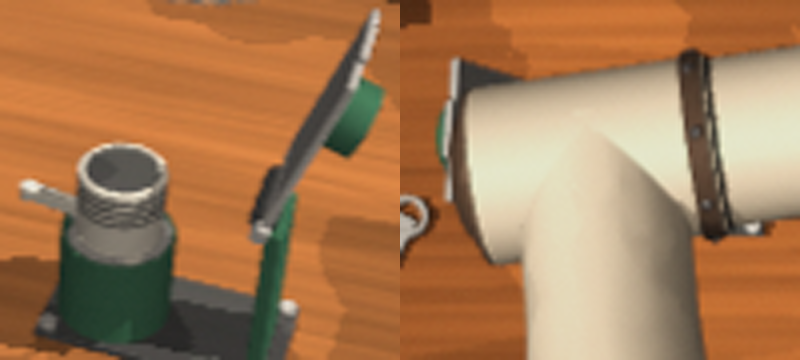

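The scene crop shows the stage flush on the pot rim with its lever pointing away (−y), so it is home. The hood's edge is at top columns 227–229 and its upper near corner at scene (423.4,168.4). Next I'll estimate the hood angle from these.

```bash
python3 - <<'E'
from h import *
S=bot.grab_frame("scene");T=bot.grab_frame("top")
yw=np.radians(-1.7);ex=np.array([np.cos(yw),np.sin(yw),0]);ey=np.array([-np.sin(yw),np.cos(yw),0]);ez=np.array([0,0,1])
P=np.array([.5315,.057,.075]);H=P+.099*ey+.056*ez;print("hinge",H)
for th in(1.75,1.85,1.95,2.05):
    d=-np.cos(th)*ey+np.sin(th)*ez
    print(th,"top",[proj(T,H+s*.045*ex+.133*d).round(1) for s in(1,-1)],"scene",[proj(S,H+s*.045*ex+.133*d).round(1) for s in(1,-1)],"tip",(H+.138*d).round(4))
im=S["img"];
m=bot.regions_of("scene","hood")[0]["mask"];ys,xs=np.where(m);print(ys.min(),xs[ys==ys.min()],xs.max(),ys[xs==xs.max()])
for r in range(162,180,2): print(r,im[r,412:440].min(1).tolist())
E
```

```text
hinge [0.53443696 0.15595643 0.131     ]
1.75 top [array([235.7, 174.4]), array([234. , 210.6])] scene [array([409.1, 182.3]), array([416.3, 162.9])] tip [0.5352 0.1805 0.2668]
1.85 top [array([230.7, 174.4]), array([228.9, 210.6])] scene [array([414.7, 184.6]), array([421.4, 164.9])] tip [0.5356 0.194  0.2637]
1.95 top [array([226. , 174.6]), array([224.2, 210.6])] scene [array([420. , 187.3]), array([426.4, 167.4])] tip [0.536  0.207  0.2592]
2.05 top [array([221.6, 174.8]), array([219.8, 210.6])] scene [array([425.1, 190.4]), array([431. , 170.3])] tip [0.5363 0.2196 0.2535]
168 [423] 425 [187 188 189]
162 [52, 53, 52, 52, 53, 52, 53, 52, 52, 43, 30, 29, 29, 30, 30, 31, 29, 31, 31, 31, 29, 30, 35, 39, 37, 39, 39, 39]
164 [53, 53, 54, 55, 55, 53, 53, 55, 54, 55, 53, 50, 46, 29, 31, 29, 29, 30, 29, 29, 29, 31, 32, 30, 35, 38, 41, 40]
166 [56, 57, 56, 56, 56, 57, 57, 56, 54, 54, 52, 53, 53, 55, 54, 52, 52, 51, 44, 31, 31, 30, 29, 31, 30, 34, 39, 40]
168 [58, 58, 57, 57, 57, 56, 57, 56, 56, 56, 92, 152, 154, 76, 55, 55, 55, 53, 55, 54, 53, 53, 52, 52, 53, 53, 56, 60]
170 [52, 53, 53, 54, 55, 55, 56, 55, 55, 69, 129, 190, 173, 59, 56, 57, 57, 56, 56, 57, 55, 54, 55, 55, 56, 57, 59, 64]
172 [54, 53, 52, 54, 52, 52, 52, 54, 59, 89, 149, 177, 134, 51, 52, 52, 55, 55, 54, 54, 55, 55, 54, 55, 55, 55, 58, 64]
174 [54, 54, 54, 55, 55, 56, 57, 59, 65, 125, 181, 157, 51, 53, 52, 54, 51, 52, 52, 52, 51, 53, 51, 52, 51, 56, 62, 62]
176 [64, 64, 64, 64, 63, 63, 61, 59, 107, 168, 163, 86, 55, 57, 57, 56, 57, 56, 56, 56, 57, 56, 55, 54, 55, 55, 53, 55]
178 [63, 63, 64, 62, 62, 61, 60, 81, 141, 175, 133, 54, 54, 55, 55, 54, 54, 54, 53, 52, 54, 55, 54, 55, 55, 56, 56, 56]
```

drive_tool --increments '[{"dx":0.1,"dy":0.1,"dz":0.4,"roll":0.07},{"dx":0.2,"dy":0.4,"dz":0.8,"roll":0.14},{"dx":0.3,"dy":0.8,"dz":0.95,"roll":0.2},{"dx":0.3,"dy":1,"dz":0.95,"roll":0.2}]'

```text
time: 19.67
eef_pos: [0.5385, -0.0025, 0.316]
tool_rot: [-179.6, 0.1, -91.3]
wrist_force: [0.4, 0.2, -0.6]
gripper_width: 0.0006
finger_force: 0.0
```

drive_tool --increments '[{"dx":0,"dy":0.4,"dz":0,"roll":0},{"dx":0,"dy":0.8,"dz":0,"roll":0},{"dx":0,"dy":1,"dz":0,"roll":0}]'

```text
time: 19.92
eef_pos: [0.5354, 0.078, 0.3119]
tool_rot: [179.9, -0.0, -91.4]
wrist_force: [0.2, -0.6, -0.8]
gripper_width: 0.0006
finger_force: 0.0
```

drive_tool --increments '[{"dx":0,"dy":0.4,"dz":0,"roll":0},{"dx":0,"dy":0.8,"dz":0,"roll":0},{"dx":0,"dy":1,"dz":0,"roll":0}]'

```text
time: 20.17
eef_pos: [0.5352, 0.1582, 0.3117]
tool_rot: [179.9, -0.0, -91.4]
wrist_force: [0.0, -0.2, 0.3]
gripper_width: 0.0008
finger_force: 0.0
```

drive_tool --increments '[{"dx":0,"dy":0.4,"dz":0,"roll":0},{"dx":0,"dy":0.8,"dz":0,"roll":0},{"dx":0,"dy":1,"dz":0,"roll":0},{"dx":0,"dy":1,"dz":0,"roll":0}]'

```text
time: 20.5
eef_pos: [0.5352, 0.2381, 0.3113]
tool_rot: [179.9, -0.1, -91.4]
wrist_force: [-0.1, -0.9, -0.0]
gripper_width: 0.0006
finger_force: 0.0
```

drive_tool --increments '[{"dx":0,"dy":0.06,"dz":0,"roll":0},{"dx":0,"dy":0.06,"dz":-0.3,"roll":0},{"dx":0,"dy":0.06,"dz":-0.6,"roll":0},{"dx":0,"dy":0.06,"dz":-0.77,"roll":0},{"dx":0,"dy":0.06,"dz":-0.77,"roll":0},{"dx":0,"dy":0.06,"dz":-0.77,"roll":0}]'

```text
time: 21.0
eef_pos: [0.5359, 0.2384, 0.2511]
tool_rot: [180.0, -0.1, -91.7]
wrist_force: [-0.0, -1.1, 0.9]
gripper_width: 0.0005
finger_force: 0.0
```

drive_tool --increments '[{"dx":0,"dy":-0.1,"dz":0,"roll":0},{"dx":0,"dy":-0.2,"dz":0,"roll":0},{"dx":0,"dy":-0.3,"dz":0,"roll":0},{"dx":0,"dy":-0.38,"dz":0,"roll":0}]'

```text
time: 21.33
eef_pos: [0.5366, 0.2089, 0.253]
tool_rot: [-179.8, 0.2, -91.7]
wrist_force: [0.2, 4.5, 2.7]
gripper_width: 0.0001
finger_force: 2.0
```

drive_tool --increments '[{"dx":0,"dy":-0.1,"dz":0,"roll":0},{"dx":0,"dy":-0.2,"dz":0,"roll":0},{"dx":0,"dy":-0.3,"dz":0,"roll":0},{"dx":0,"dy":-0.4,"dz":0,"roll":0}]'

```text
time: 21.67
eef_pos: [0.536, 0.1763, 0.2517]
tool_rot: [-180.0, 0.0, -91.6]
wrist_force: [0.0, 2.7, 1.3]
gripper_width: 0.0005
finger_force: 1.4
```

```bash
python3 - <<'E'
from h import *
s=bot.sense();p=s["eef_pos"];print(p,s["wrist_force"])
for th in np.radians([95,90,85,80,75,70,65,60,55,50,45,40,35,30,25,20,15,10,5,0]):
    y=.156-.124*np.cos(th)+.006*np.sin(th)+.010; z=.131+.124*np.sin(th)+.006*np.cos(th)
    print(round(np.degrees(th)),round(y,4),round(z,4))
E
```

```text
[0.53603938 0.1762785  0.25171669] [0.02683423 2.74021987 1.34262971]
95 0.1828 0.254
90 0.172 0.255
85 0.1612 0.2551
80 0.1504 0.2542
75 0.1397 0.2523
70 0.1292 0.2496
65 0.119 0.2459
60 0.1092 0.2414
55 0.0998 0.236
50 0.0909 0.2298
45 0.0826 0.2229
40 0.0749 0.2153
35 0.0679 0.207
30 0.0616 0.1982
25 0.0562 0.1888
20 0.0515 0.179
15 0.0478 0.1689
10 0.0449 0.1584
5 0.043 0.1478
0 0.042 0.137
```

drive_tool --increments '[{"dx":0,"dy":-0.1,"dz":0.03,"roll":0},{"dx":0,"dy":-0.19,"dz":0.03,"roll":0},{"dx":0,"dy":-0.26,"dz":0.03,"roll":0},{"dx":0,"dy":-0.33,"dz":0.03,"roll":0},{"dx":0,"dy":-0.4,"dz":0.02,"roll":0},{"dx":0,"dy":-0.46,"dz":0.01,"roll":0},{"dx":0,"dy":-0.53,"dz":-0.01,"roll":0},{"dx":0,"dy":-0.59,"dz":-0.03,"roll":0},{"dx":0,"dy":-0.66,"dz":-0.05,"roll":0},{"dx":0,"dy":-0.72,"dz":-0.07,"roll":0},{"dx":0,"dy":-0.78,"dz":-0.1,"roll":0},{"dx":0,"dy":-0.84,"dz":-0.13,"roll":0}]'

```text
time: 22.67
eef_pos: [0.5358, 0.1091, 0.2409]
tool_rot: [180.0, -0.0, -91.7]
wrist_force: [-1.3, 2.5, 0.8]
gripper_width: 0.0004
finger_force: 1.1
```

```bash
python3 - <<'E'
from h import *
s=bot.sense();p=s["eef_pos"];print(p,s["wrist_force"])
for th in np.radians(np.arange(57.5,-1,-2.5)):
    y=.156-.124*np.cos(th)+.006*np.sin(th)+.010; z=.131+.124*np.sin(th)+.006*np.cos(th)
    print(round(np.degrees(th),1),round((y-p[1])/.08,2),round((z-p[2])/.08,2),end=" | ")
E
```

```text
[0.53576243 0.10909076 0.24089305] [-1.30579538  2.54781394  0.77102766]
57.5 -0.06 -0.03 | 55.0 -0.12 -0.06 | 52.5 -0.17 -0.1 | 50.0 -0.23 -0.14 | 47.5 -0.28 -0.18 | 45.0 -0.33 -0.22 | 42.5 -0.38 -0.27 | 40.0 -0.43 -0.32 | 37.5 -0.47 -0.37 | 35.0 -0.52 -0.42 | 32.5 -0.56 -0.48 | 30.0 -0.59 -0.53 | 27.5 -0.63 -0.59 | 25.0 -0.66 -0.65 | 22.5 -0.69 -0.71 | 20.0 -0.72 -0.77 | 17.5 -0.74 -0.84 | 15.0 -0.77 -0.9 | 12.5 -0.79 -0.96 | 10.0 -0.8 -1.03 | 7.5 -0.82 -1.1 | 5.0 -0.83 -1.16 | 2.5 -0.83 -1.23 | 0.0 -0.84 -1.3 |
```

drive_tool --increments '[{"dx":0,"dy":-0.06,"dz":-0.03,"roll":0},{"dx":0,"dy":-0.12,"dz":-0.06,"roll":0},{"dx":0,"dy":-0.17,"dz":-0.1,"roll":0},{"dx":0,"dy":-0.23,"dz":-0.14,"roll":0},{"dx":0,"dy":-0.28,"dz":-0.18,"roll":0},{"dx":0,"dy":-0.33,"dz":-0.22,"roll":0},{"dx":0,"dy":-0.38,"dz":-0.27,"roll":0},{"dx":0,"dy":-0.43,"dz":-0.32,"roll":0},{"dx":0,"dy":-0.47,"dz":-0.37,"roll":0},{"dx":0,"dy":-0.52,"dz":-0.42,"roll":0},{"dx":0,"dy":-0.56,"dz":-0.48,"roll":0},{"dx":0,"dy":-0.59,"dz":-0.53,"roll":0}]'

```text
time: 23.67
eef_pos: [0.5361, 0.0616, 0.1985]
tool_rot: [-180.0, -0.1, -91.6]
wrist_force: [-1.9, -2.1, 4.5]
gripper_width: 0.0003
finger_force: 1.8
```

drive_tool --increments '[{"dx":0,"dy":-0.04,"dz":-0.06,"roll":0},{"dx":0,"dy":-0.07,"dz":-0.12,"roll":0},{"dx":0,"dy":-0.1,"dz":-0.18,"roll":0},{"dx":0,"dy":-0.13,"dz":-0.24,"roll":0},{"dx":0,"dy":-0.15,"dz":-0.3,"roll":0},{"dx":0,"dy":-0.18,"dz":-0.36,"roll":0},{"dx":0,"dy":-0.2,"dz":-0.42,"roll":0}]'

```text
time: 24.25
eef_pos: [0.5356, 0.0436, 0.1652]
tool_rot: [179.9, -0.3, -91.6]
wrist_force: [0.6, -9.9, 4.6]
gripper_width: 0.0007
finger_force: 5.2
```

The −y reaction means the finger's rear edge is touching the stub, so I'll shift 8 mm outward before lowering on.

drive_tool --increments '[{"dx":0,"dy":-0.06,"dz":0.03,"roll":0},{"dx":0,"dy":-0.11,"dz":0.04,"roll":0},{"dx":0,"dy":-0.11,"dz":0.03,"roll":0},{"dx":0,"dy":-0.11,"dz":0,"roll":0}]'

```text
time: 24.58
eef_pos: [0.5363, 0.038, 0.1651]
tool_rot: [-179.9, 0.1, -91.7]
wrist_force: [-0.0, 0.0, 0.4]
gripper_width: 0.001
finger_force: 0.0
```

drive_tool --increments '[{"dx":0,"dy":-0.01,"dz":-0.03,"roll":0},{"dx":0,"dy":-0.01,"dz":-0.06,"roll":0},{"dx":0,"dy":-0.01,"dz":-0.1,"roll":0},{"dx":0,"dy":-0.01,"dz":-0.14,"roll":0}]'

```text
time: 24.92
eef_pos: [0.5359, 0.037, 0.1535]
tool_rot: [-180.0, -0.0, -91.6]
wrist_force: [0.3, -1.9, 1.6]
gripper_width: 0.0003
finger_force: 0.7
```

drive_tool --increments '[{"dx":0,"dy":-0.04,"dz":0,"roll":0},{"dx":0,"dy":-0.05,"dz":-0.02,"roll":0},{"dx":0,"dy":-0.05,"dz":-0.05,"roll":0},{"dx":0,"dy":-0.05,"dz":-0.08,"roll":0},{"dx":0,"dy":-0.05,"dz":-0.11,"roll":0}]'

```text
time: 25.33
eef_pos: [0.536, 0.0327, 0.1449]
tool_rot: [-180.0, -0.0, -91.7]
wrist_force: [1.3, -0.4, 0.4]
gripper_width: 0.0005
finger_force: 0.6
```

drive_tool --increments '[{"dx":0,"dy":0,"dz":-0.02,"roll":0},{"dx":0,"dy":0,"dz":-0.04,"roll":0},{"dx":0,"dy":0,"dz":-0.06,"roll":0}]'

```text
time: 25.58
eef_pos: [0.5359, 0.0329, 0.14]
tool_rot: [180.0, -0.0, -91.7]
wrist_force: [-0.2, -1.4, 1.0]
gripper_width: 0.0006
finger_force: 0.6
```

drive_tool --increments '[{"dx":0,"dy":0,"dz":-0.02,"roll":0},{"dx":0,"dy":0,"dz":-0.03,"roll":0},{"dx":0,"dy":0,"dz":-0.03,"roll":0}]'

```text
time: 25.83
eef_pos: [0.5357, 0.033, 0.1375]
tool_rot: [180.0, 0.0, -91.7]
wrist_force: [0.7, -0.2, 1.2]
gripper_width: 0.0004
finger_force: 0.0
```

drive_tool --increments '[{"dx":0,"dy":0,"dz":-0.02,"roll":0},{"dx":0,"dy":0,"dz":-0.03,"roll":0},{"dx":0,"dy":0,"dz":-0.03,"roll":0}]'

```text
time: 26.08
eef_pos: [0.5358, 0.033, 0.1351]
tool_rot: [180.0, 0.0, -91.7]
wrist_force: [0.0, -0.6, 0.2]
gripper_width: 0.0009
finger_force: 0.0
```

drive_tool --increments '[{"dx":0,"dy":0,"dz":-0.02,"roll":0},{"dx":0,"dy":0,"dz":-0.04,"roll":0},{"dx":0,"dy":0,"dz":-0.04,"roll":0}]'

```text
time: 26.33
eef_pos: [0.5359, 0.033, 0.1343]
tool_rot: [-180.0, -0.0, -91.6]
wrist_force: [-3.7, 1.0, 12.8]
gripper_width: 0.0005
finger_force: 6.1
```

```bash
python3 - <<'E'
from h import *
S=bot.grab_frame("scene");s=bot.sense();p=s["eef_pos"];print(p,s["wrist_force"])
r=bot.regions_of("scene","hood");print([(x["score"],x["uv"]) for x in r])
m=r[0]["mask"];ys,xs=np.where(m);print(xs.min(),xs.max(),ys.min(),ys.max())
yw=np.radians(-1.7);ex=np.array([np.cos(yw),np.sin(yw),0]);ey=np.array([-np.sin(yw),np.cos(yw),0]);ez=np.array([0,0,1])
H=np.array([.5344,.156,.131])
for th in(0,.05,.1,.15,.2):
    d=-np.cos(th)*ey+np.sin(th)*ez;n=np.sin(th)*ey+np.cos(th)*ez
    print(th,[proj(S,H+s*.045*ex+.133*d).round(1) for s in(1,-1)],"stub top",proj(S,H+.085*d+.028*n).round(1))
g=cv2.cvtColor(S["img"],cv2.COLOR_BGR2GRAY)
for c in(335,340,345,350): print(c,g[195:235,c].tolist())
E
```

```text
[0.53589732 0.03299782 0.13425408] [-5.33347236  0.0810651  11.29992375]
[(0.84, [374.6, 213.0])]
345 401 196 223
0 [array([342.1, 211.8]), array([352.8, 192.8])] stub top [365.5 197.5]
0.05 [array([342.2, 209.8]), array([352.9, 190.9])] stub top [366.1 196.3]
0.1 [array([342.4, 207.9]), array([353.2, 188.9])] stub top [366.9 195.1]
0.15 [array([342.8, 205.9]), array([353.6, 187. ])] stub top [367.7 194. ]
0.2 [array([343.3, 204. ]), array([354.1, 185.2])] stub top [368.6 193. ]
335 [13, 14, 14, 9, 30, 121, 131, 129, 132, 136, 136, 135, 141, 145, 140, 143, 149, 123, 115, 115, 134, 136, 129, 122, 128, 138, 135, 129, 126, 129, 135, 133, 132, 91, 84, 81, 81, 79, 80, 84]
340 [12, 15, 14, 13, 14, 11, 110, 128, 126, 131, 136, 136, 136, 141, 138, 130, 162, 153, 148, 124, 118, 135, 136, 128, 123, 126, 138, 136, 130, 127, 129, 135, 133, 132, 91, 86, 83, 80, 82, 79]
345 [14, 12, 14, 13, 11, 11, 12, 102, 111, 107, 114, 138, 112, 158, 141, 167, 168, 171, 135, 127, 132, 120, 121, 119, 112, 92, 95, 86, 83, 65, 58, 54, 55, 55, 53, 48, 39, 37, 38, 37]
350 [13, 12, 14, 15, 12, 11, 14, 15, 12, 14, 32, 90, 163, 171, 171, 172, 170, 168, 172, 153, 101, 69, 71, 78, 93, 95, 94, 94, 96, 118, 119, 98, 98, 76, 54, 47, 47, 47, 47, 50]
```

drive_tool --increments '[{"dx":0,"dy":-0.01,"dz":0.1,"roll":0},{"dx":0,"dy":-0.01,"dz":0.4,"roll":0},{"dx":0,"dy":-0.01,"dz":0.8,"roll":0},{"dx":0,"dy":-0.01,"dz":1,"roll":0}]'

```text
time: 26.77
eef_pos: [0.5373, 0.0323, 0.2155]
tool_rot: [-179.7, 0.0, -91.6]
wrist_force: [0.6, -0.0, -0.1]
gripper_width: 0.0004
finger_force: 0.0
```

drive_tool --increments '[{"dx":0,"dy":-0.4,"dz":0.4,"roll":0},{"dx":0,"dy":-0.8,"dz":0.8,"roll":0},{"dx":0,"dy":-1,"dz":0.8,"roll":0},{"dx":0,"dy":-1,"dz":0.8,"roll":0},{"dx":0,"dy":-1,"dz":0.8,"roll":0}]'

```text
time: 27.18
eef_pos: [0.5357, -0.0484, 0.2762]
tool_rot: [-180.0, 0.1, -91.8]
wrist_force: [-0.5, -0.0, -0.4]
gripper_width: 0.0
finger_force: 0.0
```

```bash
python3 - <<'E'
from h import *
S=bot.grab_frame("scene");s=bot.sense();print(s["eef_pos"],s["wrist_force"],s["time"])
r=bot.regions_of("scene","hood");print([(x["score"],x["uv"]) for x in r])
ys,xs=np.where(r[0]["mask"]);print(xs.min(),xs.max(),ys.min(),ys.max())
rows=[(ys[xs==c].min(),ys[xs==c].max()) for c in range(xs.min(),xs.max(),6)];print(rows)
yw=np.radians(-1.7);ex=np.array([np.cos(yw),np.sin(yw),0]);ey=np.array([-np.sin(yw),np.cos(yw),0]);ez=np.array([0,0,1])
H=np.array([.5344,.156,.131])
for th in(0,.05,.1):
    d=-np.cos(th)*ey+np.sin(th)*ez;n=np.sin(th)*ey+np.cos(th)*ez
    print(th,"plate near edge",[proj(S,H+.045*ex+q*d).round(1) for q in(.01,.07,.133)],"far",[proj(S,H-.045*ex+q*d).round(1) for q in(.01,.07,.133)])
g=cv2.cvtColor(S["img"],cv2.COLOR_BGR2GRAY)
for c in(345,352,360,370): print(c,list(range(196,236))[0],g[190:232,c].tolist())
E
```

```text
[ 0.53536361 -0.04780041  0.27537489] [-0.39682465  0.15843988 -0.75568234] 27.2333
[]Traceback (most recent call last):
  File "<stdin>", line 4, in <module>
IndexError: list index out of range
```

```bash
python3 - <<'E'
from h import *
S=bot.grab_frame("scene");im=S["img"]
r=bot.regions_of("scene","hood_tip");print([(x["score"],x["uv"]) for x in r])
yw=np.radians(-1.7);ex=np.array([np.cos(yw),np.sin(yw),0]);ey=np.array([-np.sin(yw),np.cos(yw),0]);ez=np.array([0,0,1])
H=np.array([.5344,.156,.131])
for th in(0,.05,.1):
    d=-np.cos(th)*ey+np.sin(th)*ez;n=np.sin(th)*ey+np.cos(th)*ez
    print(th,"near edge top",[proj(S,H+.045*ex+q*d+.003*n).round(1) for q in(.03,.08,.13)],"far",[proj(S,H-.045*ex+q*d+.003*n).round(1) for q in(.03,.12)])
for c in(343,352,360,368,379): print(c,[(int(v)) for v in im[186:232,c].min(1)])
E
```

```text
[(0.67, [371.9, 212.3]), (0.32, [372.6, 232.1])]
0 near edge top [array([380.9, 220.2]), array([361.8, 215.6]), array([343.2, 211.2])] far [array([389.3, 200. ]), array([357.3, 192.9])]
0.05 near edge top [array([381.1, 219.7]), array([362. , 214.4]), array([343.4, 209.2])] far [array([389.5, 199.5]), array([357.5, 191.2])]
0.1 near edge top [array([381.2, 219.3]), array([362.2, 213.2]), array([343.7, 207.3])] far [array([389.6, 199.1]), array([357.8, 189.4])]
343 [62, 67, 67, 66, 66, 66, 65, 68, 66, 61, 60, 61, 63, 61, 61, 58, 59, 60, 58, 62, 63, 63, 64, 64, 57, 75, 143, 119, 122, 109, 107, 70, 61, 58, 56, 60, 64, 61, 59, 60, 62, 63, 63, 63, 43, 39]
352 [61, 61, 63, 67, 66, 67, 67, 66, 69, 99, 139, 162, 200, 215, 237, 244, 177, 131, 121, 106, 90, 88, 133, 160, 164, 163, 159, 159, 166, 116, 79, 67, 76, 68, 87, 95, 98, 99, 99, 99, 102, 96, 92, 79, 45, 36]
360 [60, 63, 63, 60, 65, 65, 63, 66, 67, 176, 97, 39, 27, 25, 24, 26, 45, 54, 39, 34, 33, 35, 32, 35, 66, 156, 164, 165, 163, 163, 165, 116, 69, 89, 79, 77, 92, 110, 111, 110, 111, 111, 111, 102, 97, 61]
368 [58, 57, 60, 62, 61, 63, 65, 63, 62, 58, 37, 31, 31, 31, 30, 31, 32, 29, 51, 65, 51, 48, 49, 49, 49, 73, 160, 168, 168, 194, 195, 199, 181, 118, 80, 95, 98, 97, 97, 97, 93, 91, 90, 67, 43, 35]
379 [60, 58, 59, 61, 62, 63, 63, 64, 64, 63, 64, 63, 64, 144, 191, 198, 200, 197, 198, 201, 201, 201, 198, 199, 200, 201, 199, 196, 201, 201, 200, 203, 199, 196, 202, 145, 89, 68, 65, 65, 63, 61, 59, 62, 62, 61]
```

```bash
python3 -c "
from rig import bot
print(bot.close_job())"
```

```text
the job is handed in; nothing more can be done
None
```

The filter stage is home and flush on the pot's rim, the hood is closed on its stop, everything is let go and clear, and the job is handed in at about 27 s (limit 72 s); the jar, wrench and wheel were left alone. The pushes at the end stop and the hood stop peaked at about 13 N. The final hood position was checked by contact force and edge measurements, since all ten pictures had been viewed.

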